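Trip the hidden tray catch and reload the battery unit

ROBOT

A 7-joint arm with a two-finger parallel gripper is mounted at the origin on the work surface; the furniture and walls round the work are solid. World frame = base frame: x ahead of the robot, y to its left, z up, the work surface at z = 0. Lengths are in m, angles in rad, forces in N, time in s.
With the tool pointing down it reaches from about 0.425 to 0.925 m from the base axis. Payload 6.8 kg.
Tool frame: the origin (TCP) lies on the mounting face of the last link; the fingertips stand 173 mm ahead of it and the grasp point (between the pads) lies 155 mm ahead of it; z points along the fingers, y is the direction in which the jaws open and shut (so a half turn about z gives the same grasp; the last joint's range is limited). The gripper opens to 85 mm and grips with 20 to 120 N. Pads are 22 mm wide; open, the fingers measure 114 mm over their backs; the gripper's body (76 mm by 85 mm) begins 54 mm behind the grasp point. The pads swing forward as they close: fully open they stand 13 mm farther back than shut.
Start: joints at [-1.44, 0.477, 0.022, 1.555, -0.011, 1.109, -0.083], TCP at [0.16, 0.656, 0.405] pointing down, gripper open.
Joint ranges: [-2.96, 2.96], [-0.34, 2.1], [-1.41, 1.46], [0.24, 2.44], [-1.37, 4.51], [0.17, 1.92], [-2.96, 2.96]. Speed limits (rad/s): [2.39, 2.39, 3.14, 3.14, 3.14, 3.14, 3.14].

INTERFACE

Orientations are given as a unit quaternion [w, x, y, z].
In Python, from station import sensors, read_camera, bot gives the robot as it stands. The module is installed in compiled form; this text tells all that it offers.
- The arm moves only by the tool play_rows, never from a script. Its argument "commands" is a list of rows, each a list of 4 numbers: the shift along the tool's x, y, z in m, then the turn about the tool's z in degrees. A call has 1 to 20 rows; each row shifts and turns the commanded pose from where the row before left it, along the tool's axes as they then stand; what a row does not reach is not made up. A row lasts 1/10 s, in which the tool goes at most 50 mm and 8.59 degrees, less where a joint would pass 70% of its speed; a pose out of reach is approached as far as the arm can. A call with a gripper value outside its range is refused whole. "claw" is the finger opening in m, from 0 to 0.0854, set as the call begins (left out, the last holds). The fingers move at their own pace and stop on an object; "force" is the grip in N (left out, the last holds). Time passes only in rows, so rows that do not move let the fingers close. It gives the time, the measured TCP pose, the force and the opening at its end, in the units of the state.
- sensors.get_obs(): the state, without advancing time (a new reading comes with each control period).
- read_camera(name): name is "side" or "top"; returns a dict with "frame" (384x512x3 uint8, blue, green, red), "depth" (384x512 float32, m along the optical axis (not along the pixel's ray), 0 where there is no reading), "fx", "fy", "cx", "cy" (pixels), "rvec" (rotation vector, rad) and "tvec" (3), from world to camera coordinates, as OpenCV has them. Camera axes: x right, y down, z forward; pixel columns grow to the right and rows downward; lengths in m; the calibration is good to about 2 mm. A picture is of the moment at which its call begins.
- bot.hand_in(): hands the job in, once; it reports no verdict.
The state is a dict: "t": time; "q": joint angles; "joint_vel": joint speeds; "joint_torque": joint torques, N m; "eef_pos": TCP position; "tool_rot": TCP orientation; "contact_force": force on the tool from outside, world axes, zero at the start; "torque": the same for the moment, N m; "gripper_width": opening from 0.0 (shut) to 1.0 (fully open).
Only numpy, scipy, OpenCV 4.12 (cv2) and the standard library are available. Lean on these libraries where they do the work, as an engineer would, in place of code of your own. Each camera call takes 0.05 s, during which the arm holds its last target.

TASK

The ring light's battery unit needs its charged pack. Take the screwdriver from its wooden block, push the blade down through the orange-rimmed slot in the unit's top to press the hidden catch tab so that the tray springs out, and put the screwdriver back in its block. Then lay the charged pack (green band) flat in the tray with its brass contacts towards the unit and push the tray fully home until it clicks and stays shut; leave the spent pack (red band), the calculator and the hex key holder where they are.

Things in the scene. Friction and masses are not known exactly. Their poses are not given: they have to be found in the camera images.
- bench_mat: slate-blue flat mat, 550 x 236 x 2 mm, fixed on the desk behind the grey divider wall (wall top 338 mm above the desk). Origin at the centre of its underside; x along its length, z up.
- battery_unit: light grey instrument case, 150 x 96 mm and 66 mm tall, fixed on the mat. Origin at the centre of its underside; its front, with the battery tray, faces its -x; z up. The orange-rimmed slot is in its top near the rear (x = +62 mm).
- slot (a point): centre of the slot's mouth, at the upper face of the 2 mm high orange rim. The slot is 10 mm along the unit's x and 18 mm along its y, straight down through the 4 mm top. The axes are those of the unit.
- tab (a point): the spot on the hidden catch tab straight below the slot, 34 mm below the slot's mouth while the catch is at rest; the tab is 17 x 24 mm. Pressing it down 6 to 7 mm, which takes up to 8 N, lets the tray go; it is at a hard stop after about 9 mm.
- catch (a joint): angle of the sprung catch lever (rad): 0 at rest and engaged, about 0.4 when the tray is let go, 0.6 at its stop. It swings back by itself.
- tray (a joint): how far the tray is out (m): 0 shut and latched, 0.085 fully out. A spring drives it out along the unit's -x as soon as the catch is pressed (4 N when shut, 1.7 N when out). It may be pushed 3 mm past 0 to a hard stop; the catch snaps in at about 0. Pushing it shut takes 3 to 6 N at first and up to about 15 N over the last 20 mm, where the catch rides up a ramp (more if pushed fast).
- tray_floor (a point): centre of the tray's inner floor; moves with the tray; axes as the unit's. The inside is 78 mm (x) by 48 mm (y); the side walls stand 9.5 mm and the rear wall 11.5 mm above the floor.
- tray_front (a point): centre of the tray's front face (6 mm thick panel, 62 mm wide, 38 mm tall, reaching 19 mm above and below this point). Push here along the unit's +x to shut the tray.
- charged_pack: the charged battery pack: near-black block 70 x 40 x 28 mm with a green band round one end and brass contacts at the other, about 0.15 kg, lying on the mat. Origin at the centre of its underside; x along its length towards the contacts, z up.
- charged_contacts (a point): middle of the charged pack's contact end face, 35 mm from its centre along its +x, 14 mm above its underside.
- spent_pack: the spent pack: the same block with a red band; leave it where it is.
- tool_block: wooden block 92 x 44 x 64 mm, fixed on the mat. Origin at the centre of its underside. The screwdriver stands in a hole at x = +22 mm; a short drill and a pin stand in it at x = -18 and -35 mm, no higher than 105 mm above the mat.
- block_hole (a point): centre of the mouth of the black flared bush on the block, 74 mm above the block's underside: 21 mm wide at the mouth, narrowing over 10 mm to a round hole of 10 mm, whose bottom is 66 mm below this point.
- screwdriver: yellow-handled screwdriver, 176 mm long, 82 g, standing blade down in the block. Its y axis runs along the shaft from blade tip to handle end; the shaft's axis is at z = 11 mm in its frame. The handle is 26 x 22 mm thick and 75 mm long (from 101 to 176 mm above the tip), the shaft 6 mm thick and 101 mm long.
- blade_tip (a point): tip of the screwdriver's blade, on the shaft's axis.
- grip (a point): point on the screwdriver's axis in the middle of its handle, 138 mm above the tip: the place to grasp.
- calculator: grey calculator, 112 x 70 x 12 mm, a bystander on the desk. Origin at the centre of its underside.
- hex_key_set: orange hex key holder, 97 x 33 x 21 mm, a bystander. Origin at its underside.
Mind the look-alikes: they are no part of the job. Leave any blue look-alike of the charged_pack alone.

How it is judged:
By the outcome, as a careful person would: the job done as asked, in the order asked, and still so for the second after the job is handed in, with the robot touching nothing.
It also fails if it takes over 64 s, if anything falls off the work surface, if the arm or the gripper's body presses on something with over 40 N, if the wrist force passes 120 N, or if a joint passes its speed limit or range.

## Working session

There is one attempt and no reset: what is moved stays moved. The work goes in short steps, Python scripts to look and compute and a tool call to move; the robot and the scene stay as the last step left them, time stands still between calls to the robot, and variables do not carry over. Pictures are saved under pics/ and viewed, and the job is handed in when it is done.

Besides the shell and the picture viewer there is one more tool, called after ">>>" by a JSON object that holds its "method" and its "body", one argument or row to a line. play_rows: Moves the arm, as the interface text tells. Its arguments: {"type":"object","properties":{"commands":{"type":"array"},"claw":{"type":"number"},"force":{"type":"number"}},"required":["commands"]}

```bash
mkdir -p pics; cat > h.py <<'E'
import numpy as np,cv2
from station import sensors,read_camera,bot
def snap(n,tag):
    c=read_camera(n); cv2.imwrite(f'pics/{tag}.png',c['frame']); np.savez(f'pics/{tag}.npz',**c); return c
def world(c,u,v,d=None):
    R=cv2.Rodrigues(np.array(c['rvec'],float))[0];t=np.array(c['tvec'],float).reshape(3)
    u=np.asarray(u,float);v=np.asarray(v,float)
    if d is None: d=c['depth'][v.astype(int),u.astype(int)]
    p=np.stack([(u-c['cx'])/c['fx']*d,(v-c['cy'])/c['fy']*d,d],-1)
    return (p-t)@R
def cloud(c):
    v,u=np.mgrid[0:384,0:512]; return world(c,u,v,c['depth'])
def proj(c,P):
    return cv2.projectPoints(np.atleast_2d(np.array(P,float)),np.array(c['rvec'],float),np.array(c['tvec'],float),np.array([[c['fx'],0,c['cx']],[0,c['fy'],c['cy']],[0,0,1.]]),None)[0][:,0]
E
python3 - <<'E'
from h import *
for n in('side','top'):
    c=snap(n,n+'0'); R=cv2.Rodrigues(np.array(c['rvec'],float))[0]; print(n,-R.T@np.array(c['tvec']).reshape(3),R[2],c['fx'])
print(sensors.get_obs())
E
```

```text
side [0.48875183 0.73405581 1.00779858] [ 0.12181992 -0.64952782 -0.7505155 ] 466.033368803641
top [ 0.53471323 -0.01733157  1.2679779 ] [ 0.0577414   0.00554942 -0.99831615] 400.7339088312338
{'t': 0.1, 'q': array([-1.44012881,  0.47774904,  0.02237653,  1.55634041, -0.01147782,
        1.10930572, -0.08310979]), 'joint_vel': array([ 0.00044749, -0.00053536,  0.00057155, -0.00154777, -0.00055571,
       -0.00042843, -0.00078439]), 'joint_torque': array([ 4.12215624e-03, -5.97758889e+01,  1.61352552e+00, -2.81956905e+01,
        1.28442844e-02,  4.98363035e-03,  1.77534542e-06]), 'eef_pos': array([0.15959463, 0.65561279, 0.40380731]), 'tool_rot': array([-2.07999138e-05,  1.19105220e-01,  9.92881285e-01, -8.36729622e-04]), 'contact_force': array([-0.08627747, -0.28698036,  0.66961509]), 'torque': array([-0.00263181, -0.00107842,  0.00504046]), 'gripper_width': 0.9993989400308706}
```

View pics/side0.png

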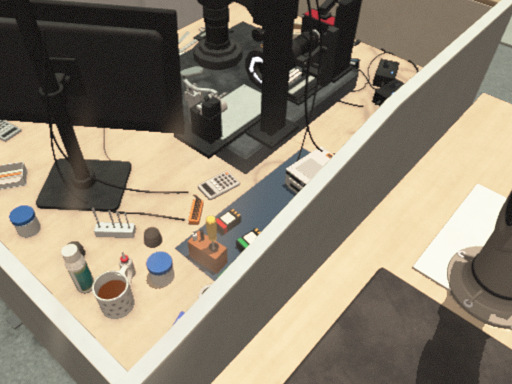

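View pics/top0.png

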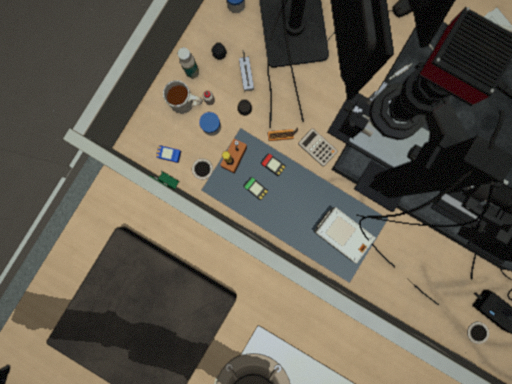

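```bash
python3 - <<'E'
from h import *
c=dict(np.load('pics/top0.npz')); s=dict(np.load('pics/side0.npz'))
cv2.imwrite('pics/topz.png',cv2.resize(c['frame'][120:290,190:400],None,fx=3.5,fy=3.5,interpolation=cv2.INTER_CUBIC))
cv2.imwrite('pics/sidez.png',cv2.resize(s['frame'][140:290,165:345],None,fx=4,fy=4,interpolation=cv2.INTER_CUBIC))
for uv in [(240,131),(204,187),(355,276),(395,215),(353,218),(355,235),(256,188),(272,163),(228,158),(226,153),(268,245),(100,145),(317,146),(282,134)]:
    print(uv,world(c,*uv).round(4))
E
```

```text
(240, 131) [0.8047 0.0516 0.0025]
(204, 187) [0.6243 0.1632 0.0019]
(355, 276) [ 0.3501 -0.3155 -0.0036]
(395, 215) [ 0.5398 -0.289   0.4551]
(353, 218) [ 0.5317 -0.3084  0.0017]
(355, 235) [ 0.4811 -0.3001  0.0631]
(256, 188) [ 0.6208 -0.0021  0.0332]
(272, 163) [ 0.6998 -0.0509  0.0272]
(228, 158) [0.6913 0.0733 0.184 ]
(226, 153) [0.7054 0.0793 0.1811]
(268, 245) [ 0.4553 -0.0385  0.1602]
(100, 145) [0.7348 0.4509 0.1177]
(317, 146) [ 0.7578 -0.1932  0.0094]
(282, 134) [ 0.7932 -0.0817  0.0182]
```

View pics/topz.png

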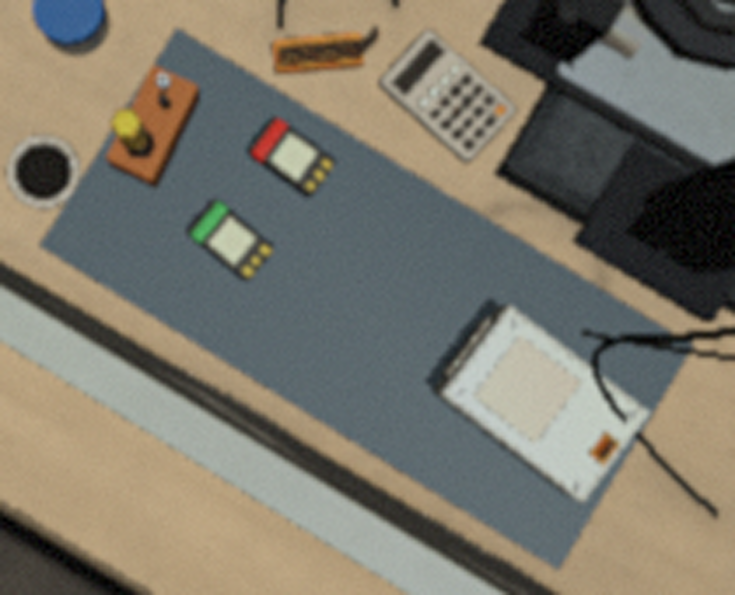

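View pics/sidez.png

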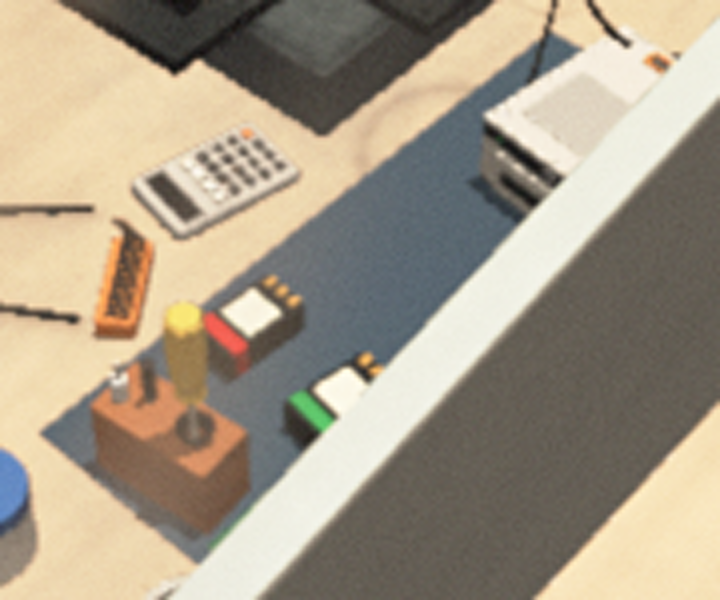

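```bash
python3 - <<'E'
from h import *
c=dict(np.load('pics/top0.npz'))
P=cloud(c); f=c['frame'].astype(int); hsv=cv2.cvtColor(c['frame'],cv2.COLOR_BGR2HSV)
def box(u0,u1,v0,v1,z0,z1,name):
    m=np.zeros((384,512),bool); m[v0:v1,u0:u1]=1
    m&=(P[...,2]>z0)&(P[...,2]<z1)
    q=P[m]; r=cv2.minAreaRect(q[:,:2].astype(np.float32)*1000)
    print(name,m.sum(),'z',np.median(q[:,2]).round(4),q[:,2].std().round(4),'rect',np.round(r[0],1),np.round(r[1],1),round(r[2],2))
    return m
box(310,385,200,270,.058,.076,'unit')
box(240,270,175,202,.02,.04,'charged')
box(258,290,148,178,.02,.04,'spent')
box(215,250,135,178,.055,.07,'block')
box(215,250,135,178,.165,.2,'handle')
for name,lo,hi,win in [('orange',(5,120,80),(18,255,255),(350,375,235,260)),('green',(40,100,60),(80,255,255),(240,260,170,195)),('brass',(15,80,100),(32,255,255),(252,272,185,204)),('yellow',(20,100,80),(35,255,255),(215,240,140,170))]:
    m=cv2.inRange(hsv,lo,hi)>0; w=np.zeros_like(m); w[win[2]:win[3],win[0]:win[1]]=1; m&=w
    v,u=np.nonzero(m); q=P[m]
    print(name,m.sum(),u.mean(),v.mean(),np.median(q,0).round(4),q[:,2].min(),q[:,2].max())
# heights map around unit
m=np.zeros((384,512),bool); m[180:330,290:512]=1; m&=P[...,2]>.09
E
```

```text
unit 1610 z 0.0675 0.0024 rect [ 457.  -270.1] [184.8 194.9] 77.07
charged 290 z 0.0289 0.0024 rect [6.216e+02 3.000e-01] [69.9 39.8] 51.29
spent 290 z 0.0287 0.0026 rect [697.4 -53.6] [69.9 40.7] 54.51
block 342 z 0.0647 0.0027 rect [719.8  68.9] [44.5 92. ] 64.34
handle 67 z 0.1829 0.0049 rect [700.3  80.8] [20.8 24.1] 5.32
orange 27 362.0740740740741 247.7037037037037 [ 0.4434 -0.3248  0.0387] 0.027690359958203185 0.0727854630599924
green 56 249.17857142857142 183.05357142857142 [0.6364 0.0199 0.0295] 0.006656889234222553 0.03413793579904738
brass 30 262.56666666666666 194.1 [ 0.6026 -0.0209  0.0283] 0.02483707465146077 0.03272566861242694
yellow 73 225.986301369863 155.64383561643837 [0.6992 0.0791 0.1828] 0.0647242326855455 0.1892941292592119
```

```bash
cat >> h.py <<'E'
def onplane(c,u,v,z):
    a=world(c,u,v,np.ones(np.shape(u)));b=world(c,u,v,2*np.ones(np.shape(u)))
    return a+(b-a)*((z-a[...,2])/(b[...,2]-a[...,2]))[...,None]
E
python3 - <<'E'
from h import *
c=dict(np.load('pics/top0.npz'))
P=cloud(c)
def fit(u0,u1,v0,v1,z0,z1,zt,name,open_=0):
    m=np.zeros((384,512),np.uint8); m[v0:v1,u0:u1]=1
    m&=((P[...,2]>z0)&(P[...,2]<z1)).astype(np.uint8)
    if open_: m=cv2.morphologyEx(m,cv2.MORPH_OPEN,np.ones((open_,open_)))
    n,l,s,_=cv2.connectedComponentsWithStats(m); m=l==1+np.argmax(s[1:,4])
    v,u=np.nonzero(m); U=np.concatenate([u-.5,u+.5,u-.5,u+.5]);V=np.concatenate([v-.5,v-.5,v+.5,v+.5])
    q=onplane(c,U,V,zt)[:,:2]*1000
    r=cv2.minAreaRect(q.astype(np.float32)); qc=onplane(c,u,v,zt)[:,:2]*1000; C=np.cov(qc.T); w,e=np.linalg.eigh(C)
    print(name,m.sum(),np.round(r[0],1),np.round(r[1],1),round(r[2],2),'mean',qc.mean(0).round(1),'pca',np.degrees(np.arctan2(e[1,1],e[0,1])).round(2),np.sqrt(12*w).round(1), 'z',P[m][:,2].mean())
fit(310,385,200,270,.052,.082,.068,'unit',3)
fit(240,270,175,202,.018,.04,.030,'charged')
fit(258,290,148,178,.018,.04,.030,'spent')
fit(215,250,135,178,.05,.075,.066,'block')
fit(215,250,135,178,.165,.2,.184,'handle')
hsv=cv2.cvtColor(c['frame'],cv2.COLOR_BGR2HSV)
m=(cv2.inRange(hsv,(5,100,60),(20,255,255))>0); v,u=np.nonzero(m); k=(u>350)&(u<375)&(v>235)&(v<260); print('slot',onplane(c,u[k]*1.,v[k]*1.,.07).mean(0), u[k].mean(),v[k].mean())
# all tall stuff near 
Q=P.reshape(-1,3); 
for (x,y) in [(.43,-.33),(.53,-.22)]:
  k=(np.hypot(Q[:,0]-x,Q[:,1]-y)<.12)&(Q[:,2]>.09); print((x,y),Q[k].round(3)[::max(1,k.sum()//25)].tolist())
E
python3 - <<'E'
from h import *
c=dict(np.load('pics/top0.npz'))
d=cloud(c)[...,2]; im=cv2.applyColorMap(np.clip(d/0.9*255,0,255).astype(np.uint8),cv2.COLORMAP_JET); cv2.imwrite('pics/hz.png',cv2.resize(im[100:330,150:512],None,fx=2,fy=2,interpolation=0))
E
```

```text
unit 1593 [ 482.8 -269. ] [157.  101.3] 52.56 mean [ 482.7 -267.3] pca 51.2 [ 95.4 150.8] z 0.06744824169311907
charged 290 [6.214e+02 3.000e-01] [74.4 44.3] 51.35 mean [6.214e+02 5.000e-01] pca 50.9 [40.1 70.1] z 0.02884833781537256
spent 292 [696.5 -53.2] [74.2 44.9] 53.6 mean [696.3 -53.2] pca 53.18 [40.9 69.7] z 0.0285328571995333
block 365 [719.2  68.2] [48.9 96.5] 64.47 mean [718.5  66. ] pca 156.19 [46.4 97.6] z 0.06462253539576296
handle 67 [699.5  80.3] [24.7 27.3] 0.62 mean [699.6  80.1] pca -136.22 [20.3 24. ] z 0.1820766474998912
slot [ 0.44407103 -0.31967728  0.07      ] 362.1764705882353 247.73529411764707
(0.43, -0.33) [[0.548, -0.308, 0.5], [0.546, -0.303, 0.494], [0.544, -0.295, 0.473], [0.544, -0.299, 0.482], [0.542, -0.289, 0.456], [0.542, -0.292, 0.469], [0.542, -0.297, 0.478], [0.54, -0.283, 0.442], [0.54, -0.287, 0.454], [0.54, -0.292, 0.463], [0.538, -0.279, 0.423], [0.538, -0.283, 0.437], [0.538, -0.287, 0.448], [0.535, -0.275, 0.394], [0.536, -0.277, 0.416], [0.53, -0.267, 0.259], [0.527, -0.27, 0.236], [0.527, -0.389, 0.094], [0.527, -0.399, 0.099], [0.524, 
[... 229 characters left out ...]
0.483, -0.323, 0.09], [0.327, -0.27, 0.282]]
(0.53, -0.22) [[0.625, -0.293, 0.096], [0.616, -0.297, 0.101], [0.608, -0.306, 0.103], [0.575, -0.331, 0.566], [0.571, -0.325, 0.546], [0.568, -0.329, 0.555], [0.565, -0.325, 0.547], [0.562, -0.319, 0.539], [0.559, -0.314, 0.52], [0.556, -0.316, 0.528], [0.553, -0.309, 0.509], [0.551, -0.312, 0.509], [0.548, -0.3, 0.481], [0.546, -0.298, 0.481], [0.544, -0.295, 0.473], [0.542, -0.286, 0.445], [0.54, -0.266, 0.328], [0.54, -0.274, 0.405], [0.54, -0.287, 0.454], [0.537, -0.266, 0.355], [0.538, -0.276, 0.417], [0.535, -0.265, 0.287], [0.535, -0.271, 0.375], [0.533, -0.265, 0.287], [0.522, -0.276, 0.211], [0.508, -0.291, 0.16], [0.492, -0.315, 0.108]]
```

View pics/hz.png

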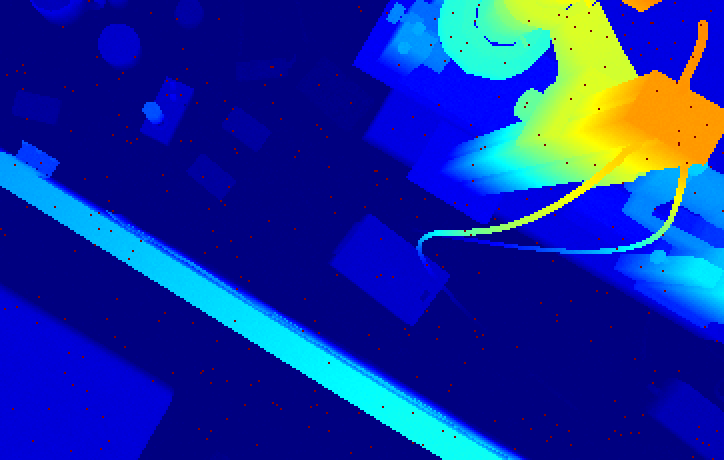

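```bash
python3 - <<'E'
from h import *
c=dict(np.load('pics/top0.npz'))
P=cloud(c)
m=(P[...,2]>.325)&(P[...,2]<.35)
q=P[m]; q=q[(q[:,1]<.3)&(q[:,0]<.8)]
a=np.radians(52.0); ex=np.array([np.cos(a),np.sin(a)]); ey=np.array([-np.sin(a),np.cos(a)])
vx,vy,x0,y0=cv2.fitLine(q[:,:2].astype(np.float32),cv2.DIST_L2,0,.01,.01).ravel(); print('wall dir',np.degrees(np.arctan2(vy,vx)),x0,y0,q[:,2].mean())
n=np.array([-vy,vx]); d=(q[:,:2]-[x0,y0])@n; print(np.percentile(d,[1,50,99]))
for p in [(.444,-.32),(.4828,-.269),(.6214,.0004),(.6995,.08),(.58,-.142)]: print(p,(np.array(p)-[x0,y0])@n)
E
```

```text
wall dir 52.042793 0.31901684 -0.29168043 0.3433579303242963
[-0.32479648  0.02272943  0.06454124]
(0.444, -0.32) -0.11596412115085747
(0.4828, -0.269) -0.11518806844938426
(0.6214, 0.0004) -0.05876949576128146
(0.6995, 0.08) -0.07138925333607818
(0.58, -0.142) -0.11371316711891316
```

```bash
python3 - <<'E'
from h import *
c=dict(np.load('pics/top0.npz'))
P=cloud(c)
m=((P[...,2]>.325)&(P[...,2]<.352)).astype(np.uint8)
n,l,s,_=cv2.connectedComponentsWithStats(cv2.morphologyEx(m,cv2.MORPH_OPEN,np.ones((3,3)))); print(s[1:][s[1:,4]>150])
i=l[240,248] if l[240,248] else 1+np.argmax(s[1:,4])
q=P[l==i]; print(q[:,2].mean())
q=q[(q[:,0]<.72)]
vx,vy,x0,y0=cv2.fitLine(q[:,:2].astype(np.float32),cv2.DIST_HUBER,0,.001,.001).ravel(); print('wall dir',np.degrees(np.arctan2(vy,vx)),x0,y0)
n=np.array([-vy,vx]); d=(q[:,:2]-[x0,y0])@n; print(np.percentile(d,[0,2,50,98,100]))
for p in [(.444,-.32),(.4828,-.269),(.6214,.0004),(.6995,.08),(.58,-.142)]: print(p,(np.array(p)-[x0,y0])@n)
o=sensors.get_obs()
E
```

```text
[[ 296  271  190  113 2858]]
0.3456157027866587
wall dir 60.170048 0.28503165 -0.30019587
[-0.0170947  -0.01586747 -0.00022711  0.01636974  0.01811815]
(0.444, -0.32) -0.14775704577400814
(0.4828, -0.269) -0.15604746048882137
(0.6214, 0.0004) -0.14227677109673148
(0.6995, 0.08) -0.17043372848465568
(0.58, -0.142) -0.17719571211769705
```

```bash
cat >> h.py <<'E'
from scipy.spatial.transform import Rotation as Ro
def tool(o=None):
    o=o or sensors.get_obs(); w,x,y,z=o['tool_rot']; return Ro.from_quat([x,y,z,w]).as_matrix(), np.array(o['eef_pos'])
def delta(target,o=None):
    R,p=tool(o); return (R.T@(np.array(target)-p)).round(4)
def state():
    o=sensors.get_obs(); R,p=tool(o)
    print('t',round(o['t'],2),'p',p.round(4),'grasp',(p+R[:,2]*.155).round(4),'yawY',np.degrees(np.arctan2(R[1,1],R[0,1])).round(2),'z',R[:,2].round(4),'F',o['contact_force'].round(2),'M',o['torque'].round(2),'w',round(o['gripper_width']*85.4,1),'q',o['q'].round(2))
E
python3 -c "
from h import *
state(); print(delta([.6994,.0785,.56]))"
```

```text
t 0.1 p [0.1596 0.6556 0.4038] grasp [0.1596 0.6554 0.2488] yawY 76.32 z [-2.0e-04 -1.7e-03 -1.0e+00] F [-0.09 -0.29  0.67] M [-0.   -0.    0.01] w 85.3 q [-1.44  0.48  0.02  1.56 -0.01  1.11 -0.08]
[-0.661  -0.4333 -0.1554]
```

>>> {"method": "play_rows", "body": {
  "commands": [
    [0, 0, -0.04, 0],
    [0, 0, -0.04, 0],
    [0, 0, -0.04, 0],
    [0, 0, -0.03, 0],
    [0, 0, 0, 0]
  ]
}}

```text
t: 0.6
eef_pos: [0.1599, 0.6561, 0.56]
tool_rot: [0.0, 0.119, 0.993, 0.004]
contact_force: [-0.6, 0.2, 0.3]
gripper_width: 0.998
```

>>> {"method": "play_rows", "body": {
  "commands": [
    [-0.039, -0.0255, 0, 0],
    [-0.039, -0.0255, 0, 0],
    [-0.039, -0.0255, 0, 0],
    [-0.039, -0.0255, 0, 0],
    [-0.039, -0.0255, 0, 0],
    [-0.039, -0.0255, 0, 0],
    [-0.039, -0.0255, 0, 0],
    [-0.039, -0.0255, 0, 0],
    [-0.039, -0.0255, 0, 0],
    [-0.039, -0.0255, 0, 0],
    [-0.039, -0.0255, 0, 0],
    [-0.039, -0.0255, 0, 0],
    [-0.039, -0.0255, 0, 0],
    [-0.039, -0.0255, 0, 0],
    [-0.039, -0.0255, 0, 0],
    [-0.039, -0.0255, 0, 0],
    [-0.037, -0.0255, 0, 0],
    [0, 0, 0, 6],
    [0, 0, 0, 6],
    [0, 0, 0, 0]
  ]
}}

```text
t: 2.6
eef_pos: [0.6995, 0.0781, 0.553]
tool_rot: [-0.001, 0.223, 0.975, -0.001]
contact_force: [0.3, 0.8, 0.2]
gripper_width: 1.002
```

```bash
python3 -c "
from h import *
state(); print(delta([.6994,.0788,.148+.155]))
s=snap('side','s1');cv2.imwrite('pics/s1z.png',cv2.resize(s['frame'][100:300,120:340],None,fx=3,fy=3,interpolation=cv2.INTER_CUBIC))"
```

```text
t 2.6 p [0.6995 0.0781 0.553 ] grasp [0.6992 0.0779 0.398 ] yawY 64.22 z [-2.4e-03 -7.0e-04 -1.0e+00] F [0.26 0.8  0.2 ] M [ 0.01 -0.   -0.02] w 85.5 q [-0.48  0.47  0.45  1.29 -0.2   1.42  1.07]
[-0.     0.001  0.25 ]
```

View pics/s1z.png

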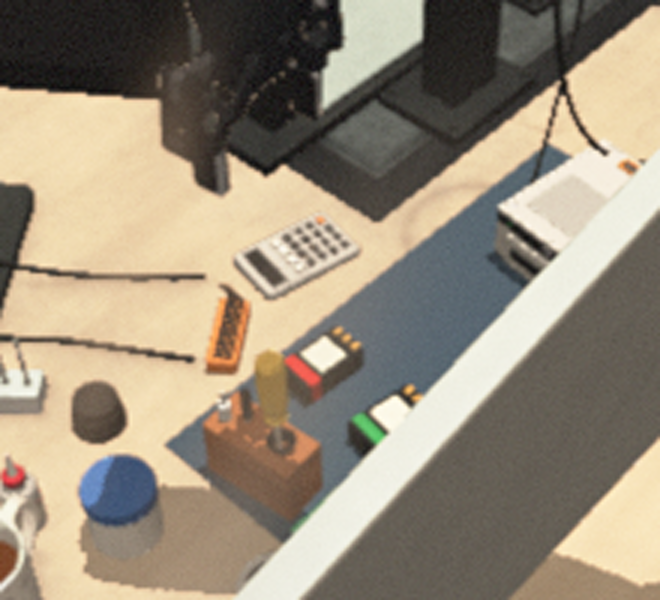

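```bash
python3 -c "
from h import *
s=dict(np.load('pics/s1.npz'))
Q=proj(s,[[.6993,.0777,.076],[.6993,.0777,.186],[.6995,.0803,.186],[.444,-.32,.07]]); print(Q, (Q-[120,100])*3)
hsv=cv2.cvtColor(s['frame'],cv2.COLOR_BGR2HSV)
m=cv2.inRange(hsv,(20,120,80),(35,255,255));m[:, :195]=0;m[:,225:]=0;m[:205]=0;m[250:]=0
v,u=np.nonzero(m);
for r in range(v.min(),v.max()+1): print(r,u[v==r].min(),u[v==r].max(),end='; ')
m=cv2.inRange(hsv,(5,100,60),(20,255,255));v,u=np.nonzero(m);k=(u>310)&(v<170)&(u<340)&(v>145);print('slot',u[k].mean(),v[k].mean(),k.sum(),onplane(s,u[k]*1.,v[k]*1.,.07).mean(0))
"
```

```text
[[213.64585124 246.68084243]
 [211.42940483 218.14634642]
 [211.06185365 218.98618993]
 [330.24556617 156.02694511]] [[280.93755372 440.04252729]
 [274.28821448 354.43903927]
 [273.18556094 356.95856979]
 [630.73669852 168.08083534]]
236 209 209; slot 328.8333333333333 154.88888888888889 18 [ 0.44853834 -0.32413581  0.07      ]
```

>>> {"method": "play_rows", "body": {
  "commands": [
    [0, 0.001, 0.045, 0],
    [0, 0, 0.045, 0],
    [0, 0, 0.045, 0],
    [0, 0, 0.045, 0],
    [0, 0, 0.04, 0],
    [0, 0, 0.03, 0],
    [0, 0, 0, 0],
    [0, 0, 0, 0]
  ]
}}

```text
t: 3.45
eef_pos: [0.6998, 0.0795, 0.305]
tool_rot: [-0.0, 0.221, 0.975, -0.0]
contact_force: [0.2, -0.2, 0.9]
gripper_width: 1.002
```

>>> {"method": "play_rows", "body": {
  "commands": [
    [0, 0, 0, 0],
    [0, 0, 0, 0],
    [0, 0, 0, 0],
    [0, 0, 0, 0],
    [0, 0, 0, 0],
    [0, 0, 0, 0]
  ],
  "claw": 0.0,
  "force": 80
}}

```text
t: 4.05
eef_pos: [0.7001, 0.0791, 0.3055]
tool_rot: [0.001, 0.222, 0.975, 0.0]
contact_force: [-1.0, 0.3, 5.0]
gripper_width: 0.249
```

```bash
python3 -c "
from h import *
state()
s=snap('side','s2');cv2.imwrite('pics/s2z.png',cv2.resize(s['frame'][140:300,140:300],None,fx=3.5,fy=3.5,interpolation=cv2.INTER_CUBIC))"
```

```text
t 4.05 p [0.7001 0.0791 0.3055] grasp [0.7003 0.0792 0.1505] yawY 64.32 z [ 1.3e-03  2.0e-04 -1.0e+00] F [-1.    0.27  5.04] M [-0.02  0.11  0.01] w 21.2 q [-0.45  0.65  0.38  1.58 -0.27  0.97  1.14]
```

View pics/s2z.png

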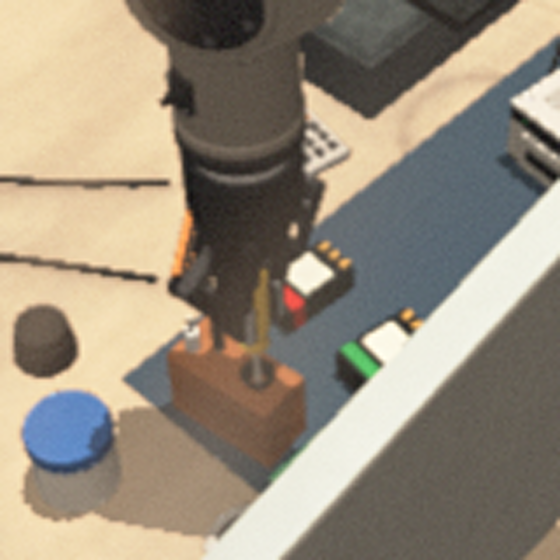

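>>> {"method": "play_rows", "body": {
  "commands": [
    [0, 0, -0.01, 0],
    [0, 0, -0.02, 0],
    [0, 0, -0.03, 0],
    [0, 0, -0.03, 0],
    [0, 0, -0.03, 0],
    [0, 0, -0.01, 0],
    [0, 0, 0, 0],
    [0, 0, 0, 0]
  ]
}}

```text
t: 4.9
eef_pos: [0.6993, 0.0794, 0.433]
tool_rot: [-0.001, 0.222, 0.975, -0.0]
contact_force: [0.6, -0.2, -2.3]
gripper_width: 0.247
```

```bash
python3 -c "
from h import *
state()
s=snap('side','s3');cv2.imwrite('pics/s3z.png',cv2.resize(s['frame'][140:300,140:340],None,fx=3.5,fy=3.5,interpolation=cv2.INTER_CUBIC))
o=sensors.get_obs();R,p=tool(o)
print(proj(s,[p+R[:,2]*.2955,p+R[:,2]*.22]))
print(delta([.4463,-.322,.4355]))
"
```

```text
t 4.9 p [0.6993 0.0794 0.433 ] grasp [0.6989 0.0793 0.278 ] yawY 64.32 z [-2.4e-03 -2.0e-04 -1.0e+00] F [ 0.62 -0.22 -2.35] M [ 0.02 -0.02  0.02] w 21.1 q [-0.48  0.53  0.42  1.47 -0.23  1.2   1.1 ]
[[212.71677401 231.95334593]
 [211.00224684 211.17280807]]
[ 0.0541 -0.4714 -0.002 ]
```

View pics/s3z.png

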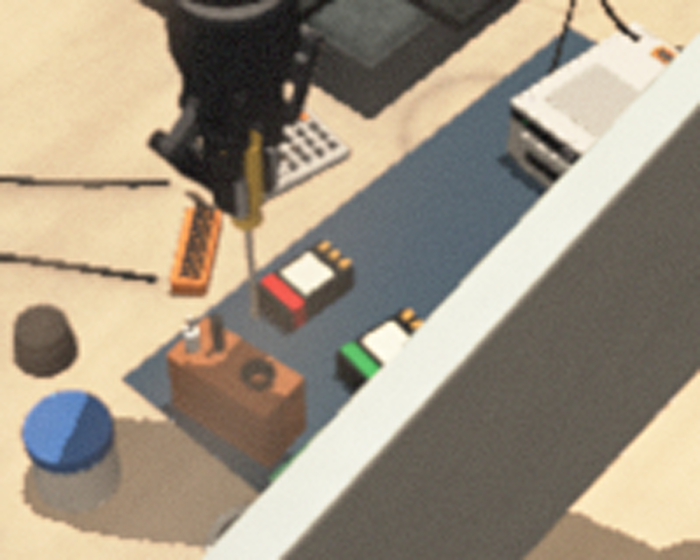

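```bash
python3 - <<'E'
from h import *
c=dict(np.load('pics/top0.npz')); s=dict(np.load('pics/s3.npz'))
a=cv2.resize(c['frame'][195:275,310:390],None,fx=5,fy=5,interpolation=0)
b=cv2.resize(s['frame'][135:185,280:345],None,fx=6,fy=6,interpolation=0)
b=cv2.copyMakeBorder(b,0,400-b.shape[0],0,0,0); cv2.imwrite('pics/slots.png',np.hstack([a,b]))
print(delta([.46,-.2,.4355]))
E
```

```text
[ 0.0946 -0.3555 -0.0021]
```

View pics/slots.png

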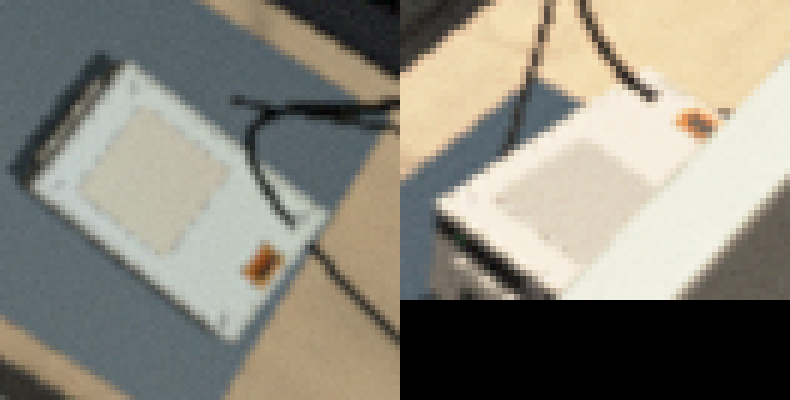

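```bash
python3 - <<'E'
from h import *
from scipy.optimize import least_squares
c=dict(np.load('pics/top0.npz')); s=dict(np.load('pics/s3.npz'))
def K(c): return c
# subpixel: soft matching. brightness model: render rectangle of unit top, maximise edge gradient along its outline
g=cv2.GaussianBlur(cv2.cvtColor(c['frame'],cv2.COLOR_BGR2GRAY).astype(float),(0,0),.8)
from scipy.ndimage import map_coordinates
def prof(p,z=.068):
    x,y,a=p; ex=np.array([np.cos(a),np.sin(a)]);ey=np.array([-ex[1],ex[0]])
    tot=0
    for (n,L,h,t) in [(ex,.066,.075,ey),(-ex,.066,.075,ey),(ey,.048*0+.066,.048,ex),(-ey,.066,.048,ex)]:
        lim=.04 if abs(n@ex)>.5 else .066
        T=np.linspace(-lim,lim,60)
        for d,sg in((-.0015,1),(.0015,-1)):
            q=np.array([x,y])+np.outer(T,t)+n*(h+d)
            uv=proj(c,np.c_[q,np.full(60,z)]); I=map_coordinates(g,[uv[:,1],uv[:,0]],order=1)
            tot+=sg*np.clip(I,60,215).sum()
    return tot
best=None
import itertools
for a in np.radians(np.arange(-131,-123.9,.5)):
  for x in np.arange(.476,.492,.001):
    for y in np.arange(-.276,-.260,.001):
      v=prof((x,y,a))
      if best is None or v>best[0]: best=(v,x,y,a)
v,x,y,a=best; print(v,x,y,np.degrees(a)); ex=np.array([np.cos(a),np.sin(a)]); print('slot',np.array([x,y])+.062*ex)
for n,cc,w in(('top',c,(350,375,235,260)),('side',s,(315,345,140,170))):
    f=cc['frame'].astype(float); sc=np.clip(f[...,2]-f[...,0]-50,0,None); 
    v,u=np.mgrid[0:384,0:512]; k=(u>=w[0])&(u<w[1])&(v>=w[2])&(v<w[3]); 
    hs=cv2.cvtColor(cc['frame'],cv2.COLOR_BGR2HSV); k&=(sc>0)
    W=(sc[k]>0)*1.; U=(u[k]*W).sum()/W.sum();V=(v[k]*W).sum()/W.sum(); print(n,k.sum(),U,V,onplane(cc,U,V,.07))
E
```

```text
7629.043040246946 0.482 -0.271 -127.00000000000001
slot [ 0.44468747 -0.3205154 ]
top 97 367.2474226804124 252.49484536082474 [ 0.43022304 -0.33464518  0.07      ]
side 297 329.96632996632997 145.4747474747475 [ 0.44877093 -0.36712453  0.07      ]
```

>>> {"method": "play_rows", "body": {
  "commands": [
    [0.0118, -0.0444, 0, 0],
    [0.0118, -0.0444, 0, 0],
    [0.0118, -0.0444, 0, 0],
    [0.0118, -0.0444, 0, 0],
    [0.0118, -0.0444, 0, 0],
    [0.0118, -0.0444, 0, 0],
    [0.0118, -0.0444, 0, 0],
    [0.0118, -0.0444, 0, 0],
    [0, 0, 0, 6],
    [0, 0, 0, 6],
    [0, 0, 0, 0]
  ]
}}

```text
t: 6.05
eef_pos: [0.4601, -0.1999, 0.4334]
tool_rot: [-0.001, 0.324, 0.946, -0.0]
contact_force: [-0.2, -0.9, -0.5]
gripper_width: 0.247
```

```bash
python3 -c "
from h import *
state()
s=snap('side','s4');cv2.imwrite('pics/s4z.png',cv2.resize(s['frame'][60:220,220:400],None,fx=3.5,fy=3.5,interpolation=cv2.INTER_CUBIC))
o=sensors.get_obs();R,p=tool(o)
print(proj(s,[p+R[:,2]*.2955,p+R[:,2]*.22]))
"
```

```text
t 6.05 p [ 0.4601 -0.1999  0.4334] grasp [ 0.4598 -0.1999  0.2784] yawY 52.23 z [-2.4e-03  4.0e-04 -1.0e+00] F [-0.2  -0.93 -0.45] M [-0.02 -0.02  0.06] w 21.1 q [-0.23  0.17  0.59  1.96 -0.11  1.05  1.32]
[[324.21916241 166.21249093]
 [328.02294034 144.93754897]]
```

View pics/s4z.png

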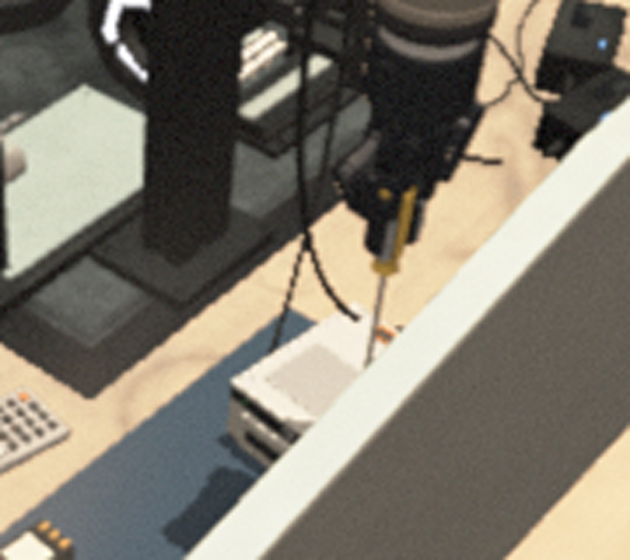

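```bash
python3 -c "
from h import *
print(delta([.446,-.321,.4335]))"
```

```text
[-6.25e-02 -1.05e-01  1.00e-04]
```

>>> {"method": "play_rows", "body": {
  "commands": [
    [-0.0208, -0.035, 0, 0],
    [-0.0208, -0.035, 0, 0],
    [-0.0208, -0.035, 0, 0],
    [0, 0, 0.025, 0],
    [0, 0, 0.02, 0],
    [0, 0, 0.005, 0],
    [0, 0, 0, 0],
    [0, 0, 0, 0]
  ]
}}

```text
t: 6.9
eef_pos: [0.4464, -0.3211, 0.3853]
tool_rot: [0.0, 0.322, 0.947, -0.0]
contact_force: [-0.3, 0.5, 0.5]
gripper_width: 0.248
```

```bash
python3 -c "
from h import *
state()
s=snap('side','s5');a=cv2.resize(s['frame'][110:185,280:360],None,fx=6,fy=6,interpolation=cv2.INTER_CUBIC)
t=snap('top','t5');b=cv2.resize(t['frame'][200:275,320:380],None,fx=6,fy=6,interpolation=cv2.INTER_CUBIC);cv2.imwrite('pics/s5z.png',np.hstack([a,b][:1]));cv2.imwrite('pics/t5z.png',b)
o=sensors.get_obs();R,p=tool(o)
print(proj(s,[p+R[:,2]*.2955,p+R[:,2]*.22]))
"
```

```text
t 6.9 p [ 0.4464 -0.3211  0.3853] grasp [ 0.4465 -0.3212  0.2303] yawY 52.41 z [ 5.e-04 -4.e-04 -1.e+00] F [-0.32  0.52  0.48] M [ 0.01 -0.03  0.01] w 21.2 q [ 0.01  0.33  0.63  1.91 -0.23  0.97  1.66]
[[330.27390058 150.47880525]
 [334.11105962 130.39483143]]
```

View pics/s5z.png

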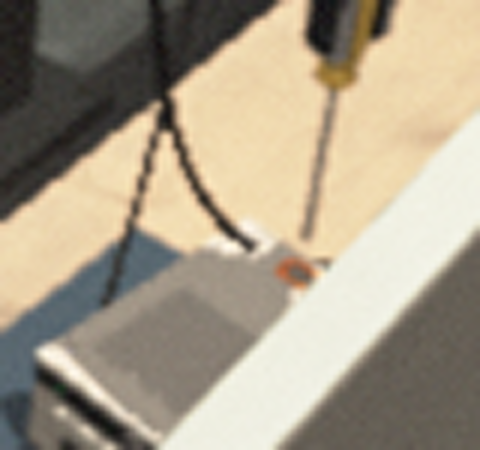

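View pics/t5z.png

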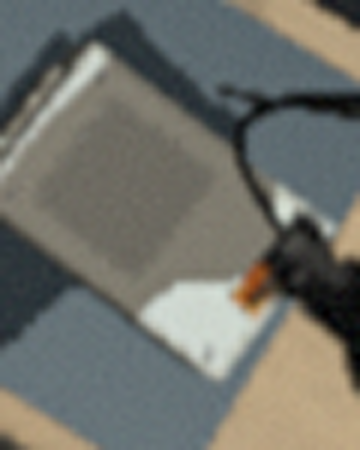

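```bash
python3 - <<'E'
from h import *
s=dict(np.load('pics/s5.npz')); f=s['frame'].astype(float); g=f.mean(2)
pts=[]
for v in range(126,150):
    row=g[v,322:346]; bg=np.median(row); w=np.clip(bg-20-row,0,None)
    if w.sum()>10: pts.append(((w*np.arange(322,346)).sum()/w.sum(),v,w.sum()))
for p in pts: print(np.round(p,1),end=' ')
pts=np.array(pts); k=(pts[:,1]>=127)&(pts[:,1]<=148); A=np.polyfit(pts[k,1],pts[k,0],1); print('\nline',A,np.polyval(A,[150,155]))
R=f[...,2]-f[...,0]
print(R[150:161,322:338].astype(int))
o=sensors.get_obs();Rm,p=tool(o)
Z=np.linspace(.2,.3,11); uv=proj(s,p+np.outer(Z,Rm[:,2])); print('model line vs obs', [(round(v,1),round(u,2),round(np.polyval(A,v),2)) for u,v in uv])
J=proj(s,[[.446,-.321,.07],[.447,-.321,.07],[.446,-.320,.07],[.446,-.321,.071]]); print(J-J[0],J[0])
print(world(s,np.array([329,328,330,327,331]),np.array([155]*5)).round(4))
E
```

```text
[334.9 126.   79.2] [334.6 127.   63.3] [334.5 128.   94. ] [334.4 129.   97.3] [334.2 130.   93.2] [334.  131.  100.2] [333.7 132.   80.5] [333.5 133.  101.7] [333.3 134.   87.7] [333.2 135.   77.8] [332.9 136.  108.2] [332.8 137.   95.3] [332.5 138.   86. ] [332.4 139.   90.7] [332.2 140.   75.8] [332.2 141.   88. ] [331.9 142.   98.7] [331.7 143.   86.3] [331.5 144.  103.7] [331.4 145.  107.8] [331.2 146.   96.5] [330.9 147.  114.3] [330.7 148.  130.2] [330.5 149.   92. ] 
line [-1.85197648e-01  3.58174975e+02] [330.39532776 329.46933951]
[[ 25  36  25  34  42  51  64  68  64  67  66  64  66  62  66  63]
 [ 28  34  32  33  27  31  47  65  65  66  65  64  62  66  61  46]
 [ 35  33  31  27  24  29  39  50  58  66  67  67  68  66  46  22]
 [ 33  28  25  26  43  81  97  83  74  61  50  50  48  44  23  15]
 [ 27  25  27  40  82 103  72  58  84  88  54  34  20  18  13  13]
 [ 26  24  24  44 103 115  47  21  38  75 100  66  22  12  13  13]
 [ 27  27  25  29  54  82  81  53  31  33  52  31  14  13  14  14]
 [ 24  25  26  26  28  36  59  99  99  42  29  14  14  14  14  14]
 [ 27  27  25  2
[... 446 characters left out ...]
), (np.float64(135.9), np.float64(333.06), np.float64(333.01)), (np.float64(138.6), np.float64(332.55), np.float64(332.51)), (np.float64(141.2), np.float64(332.04), np.float64(332.02)), (np.float64(143.9), np.float64(331.53), np.float64(331.53)), (np.float64(146.5), np.float64(331.04), np.float64(331.04)), (np.float64(149.1), np.float64(330.54), np.float64(330.57)), (np.float64(151.6), np.float64(330.06), np.float64(330.09))]
[[ 0.          0.        ]
 [-0.33721972 -0.04763849]
 [-0.02841072  0.22395265]
 [ 0.04734805 -0.24979978]] [329.5990475 155.7076061]
[[ 0.4475 -0.3374  0.0579]
 [ 0.4504 -0.3377  0.0571]
 [ 0.4445 -0.3376  0.0582]
 [ 0.4539 -0.3208  0.0715]
 [ 0.4421 -0.3274  0.0679]]
```

```bash
python3 -c "
from h import *
print(delta([.4466,-.3205,.3572]))"
```

```text
[0.0004 0.0007 0.0285]
```

>>> {"method": "play_rows", "body": {
  "commands": [
    [0.0004, 0.0005, 0.006, 0],
    [0, 0, 0.005, 0],
    [0, 0, 0.004, 0],
    [0, 0, 0.003, 0],
    [0, 0, 0.003, 0],
    [0, 0, 0.003, 0],
    [0, 0, 0, 0]
  ]
}}

```text
t: 7.7
eef_pos: [0.4458, -0.3205, 0.3602]
tool_rot: [-0.0, 0.323, 0.946, 0.0]
contact_force: [-0.3, -0.7, -0.1]
gripper_width: 0.243
```

```bash
python3 -c "
from h import *
state()
s=snap('side','s6');a=cv2.resize(s['frame'][110:185,280:360],None,fx=6,fy=6,interpolation=cv2.INTER_CUBIC);cv2.imwrite('pics/s6z.png',a)"
```

```text
t 7.7 p [ 0.4458 -0.3205  0.3602] grasp [ 0.4457 -0.3205  0.2052] yawY 52.31 z [-7.e-04  3.e-04 -1.e+00] F [-0.27 -0.71 -0.08] M [ 0.    0.04 -0.01] w 20.8 q [ 0.02  0.36  0.61  1.94 -0.26  0.92  1.68]
```

View pics/s6z.png

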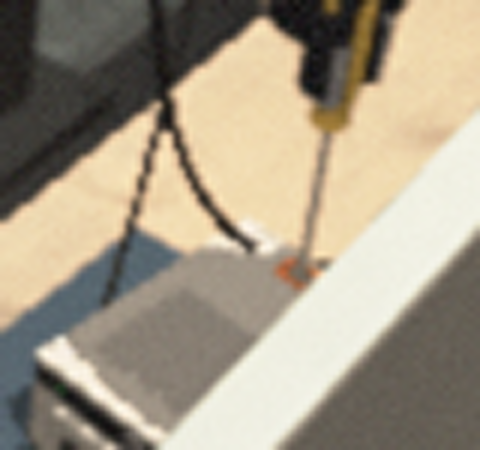

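>>> {"method": "play_rows", "body": {
  "commands": [
    [0, 0, 0.003, 0],
    [0, 0, 0.003, 0],
    [0, 0, 0.003, 0],
    [0, 0, 0.003, 0],
    [0, 0, 0, 0]
  ]
}}

```text
t: 8.25
eef_pos: [0.4458, -0.3205, 0.3482]
tool_rot: [-0.0, 0.323, 0.946, 0.0]
contact_force: [0.0, 0.6, -0.5]
gripper_width: 0.248
```

```bash
python3 -c "
from h import *
state()"
```

```text
t 8.25 p [ 0.4458 -0.3205  0.3482] grasp [ 0.4457 -0.3204  0.1932] yawY 52.32 z [-7.e-04  4.e-04 -1.e+00] F [ 0.05  0.58 -0.51] M [ 0.01 -0.02 -0.07] w 21.2 q [ 0.03  0.38  0.6   1.95 -0.27  0.9   1.69]
```

>>> {"method": "play_rows", "body": {
  "commands": [
    [0, 0, 0.005, 0],
    [0, 0, 0.005, 0],
    [0, 0, 0.004, 0],
    [0, 0, 0.002, 0],
    [0, 0, 0, 0]
  ]
}}

```text
t: 8.75
eef_pos: [0.4459, -0.3205, 0.3323]
tool_rot: [-0.0, 0.323, 0.946, 0.0]
contact_force: [0.4, 0.8, -1.1]
gripper_width: 0.244
```

>>> {"method": "play_rows", "body": {
  "commands": [
    [0, 0, 0.002, 0],
    [0, 0, 0.002, 0],
    [0, 0, 0.001, 0],
    [0, 0, 0, 0]
  ]
}}

```text
t: 9.15
eef_pos: [0.446, -0.3209, 0.328]
tool_rot: [0.0, 0.323, 0.946, -0.0]
contact_force: [-0.4, -0.3, 3.3]
gripper_width: 0.241
```

```bash
python3 -c "
from h import *
state()
s=snap('side','s7');a=cv2.resize(s['frame'][110:210,230:360],None,fx=6,fy=6,interpolation=cv2.INTER_CUBIC);cv2.imwrite('pics/s7z.png',a)"
```

```text
t 9.15 p [ 0.446  -0.3209  0.328 ] grasp [ 0.4461 -0.321   0.173 ] yawY 52.31 z [ 6.e-04 -5.e-04 -1.e+00] F [-0.44 -0.27  3.34] M [-0.2   0.11  0.01] w 20.6 q [ 0.05  0.41  0.59  1.96 -0.3   0.86  1.71]
```

View pics/s7z.png

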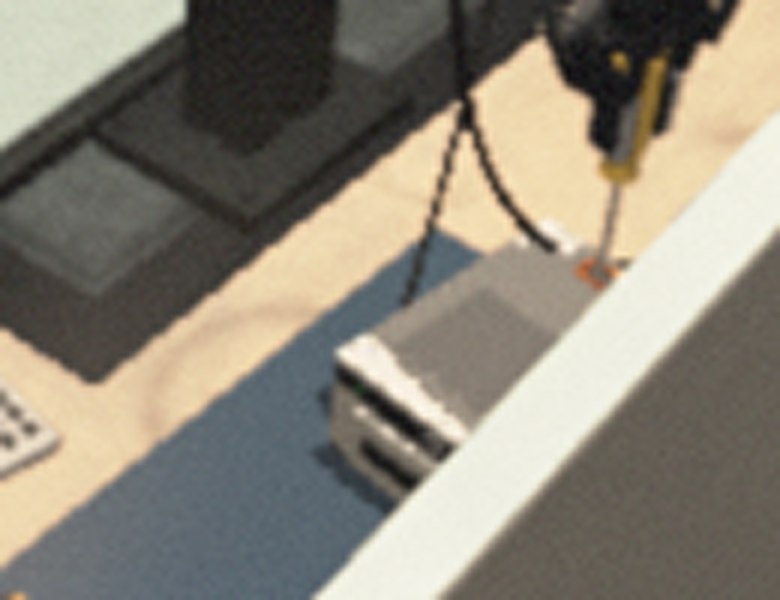

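>>> {"method": "play_rows", "body": {
  "commands": [
    [0, 0, 0.002, 0],
    [0, 0, 0.002, 0],
    [0, 0, 0, 0],
    [0, 0, 0, 0]
  ]
}}

```text
t: 9.6
eef_pos: [0.446, -0.3207, 0.3237]
tool_rot: [0.0, 0.323, 0.946, -0.0]
contact_force: [-0.2, -0.8, 4.6]
gripper_width: 0.246
```

```bash
python3 -c "
from h import *
state()
s=snap('side','s8');a=cv2.resize(s['frame'][110:210,230:360],None,fx=6,fy=6,interpolation=cv2.INTER_CUBIC);cv2.imwrite('pics/s8z.png',a)"
```

```text
t 9.6 p [ 0.446  -0.3207  0.3237] grasp [ 0.446  -0.3207  0.1687] yawY 52.32 z [ 1.e-04 -2.e-04 -1.e+00] F [-0.17 -0.77  4.6 ] M [-0.29  0.17 -0.02] w 21.1 q [ 0.05  0.41  0.59  1.97 -0.3   0.85  1.71]
```

View pics/s8z.png

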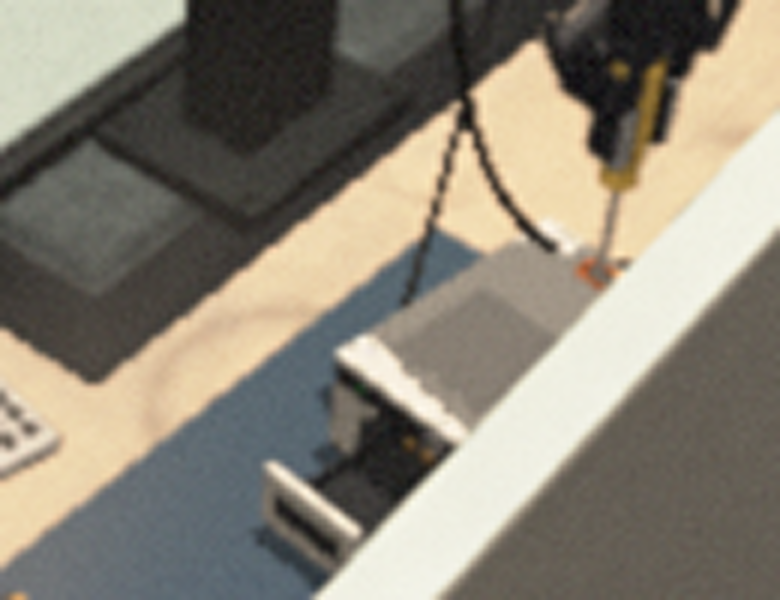

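>>> {"method": "play_rows", "body": {
  "commands": [
    [0, 0, -0.01, 0],
    [0, 0, -0.02, 0],
    [0, 0, -0.03, 0],
    [0, 0, -0.035, 0],
    [0, 0, -0.015, 0],
    [0.0208, 0.035, 0, 0],
    [0.0208, 0.035, 0, 0],
    [0.0208, 0.035, 0, 0],
    [0, 0, 0, -6],
    [0, 0, 0, -6],
    [-0.0118, 0.0444, 0, 0],
    [-0.0118, 0.0444, 0, 0],
    [-0.0118, 0.0444, 0, 0],
    [-0.0118, 0.0444, 0, 0],
    [-0.0118, 0.0444, 0, 0],
    [-0.0118, 0.0444, 0, 0],
    [-0.0118, 0.0444, 0, 0],
    [-0.0118, 0.0444, 0, 0],
    [0, 0, 0, 0],
    [0, 0, 0, 0]
  ]
}}

```text
t: 11.65
eef_pos: [0.6997, 0.0817, 0.4327]
tool_rot: [-0.001, 0.221, 0.975, -0.0]
contact_force: [-1.0, -1.2, -1.0]
gripper_width: 0.244
```

```bash
python3 -c "
from h import *
state(); print(delta([.7,.0792,.434]))
s=snap('side','s9');a=cv2.resize(s['frame'][140:300,140:340],None,fx=3.5,fy=3.5,interpolation=cv2.INTER_CUBIC);cv2.imwrite('pics/s9z.png',a)
s=snap('top','t9');a=cv2.resize(s['frame'][120:290,190:400],None,fx=3.5,fy=3.5,interpolation=cv2.INTER_CUBIC);cv2.imwrite('pics/t9z.png',a)"
```

```text
t 11.65 p [0.6997 0.0817 0.4327] grasp [0.6993 0.0816 0.2777] yawY 64.47 z [-2.4e-03 -5.0e-04 -1.0e+00] F [-1.03 -1.18 -1.02] M [-0.03  0.01  0.03] w 20.9 q [-0.49  0.53  0.44  1.47 -0.23  1.2   1.1 ]
[-0.0013 -0.0021 -0.0013]
```

View pics/s9z.png

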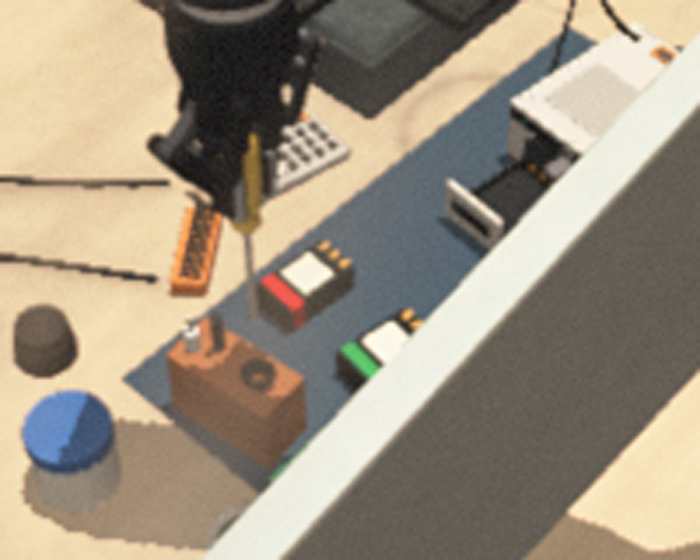

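View pics/t9z.png

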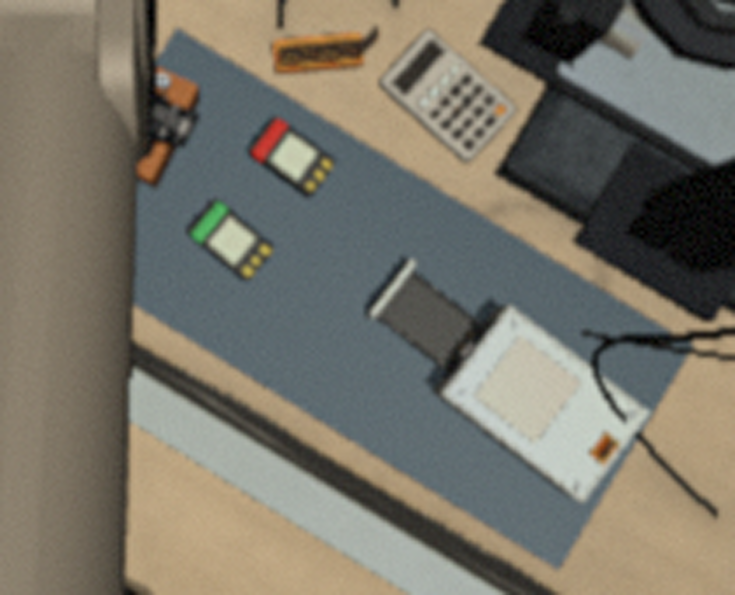

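>>> {"method": "play_rows", "body": {
  "commands": [
    [-0.001, -0.002, 0.02, 0],
    [0, 0, 0.025, 0],
    [0, 0, 0.015, 0],
    [0, 0, 0.01, 0],
    [0, 0, 0, 0]
  ]
}}

```text
t: 12.25
eef_pos: [0.6993, 0.0772, 0.3627]
tool_rot: [-0.001, 0.223, 0.975, -0.0]
contact_force: [-0.2, 0.3, -1.7]
gripper_width: 0.246
```

```bash
python3 -c "
from h import *
state(); print(delta([.7,.0792,.306]))
s=snap('side','s10');a=cv2.resize(s['frame'][180:280,160:240],None,fx=6,fy=6,interpolation=cv2.INTER_CUBIC);cv2.imwrite('pics/s10z.png',a)"
```

```text
t 12.25 p [0.6993 0.0772 0.3627] grasp [0.699  0.0771 0.2077] yawY 64.28 z [-2.e-03 -3.e-04 -1.e+00] F [-0.24  0.26 -1.67] M [-0.03  0.02  0.02] w 21.0 q [-0.47  0.59  0.42  1.54 -0.26  1.07  1.13]
[0.0002 0.0022 0.0567]
```

View pics/s10z.png

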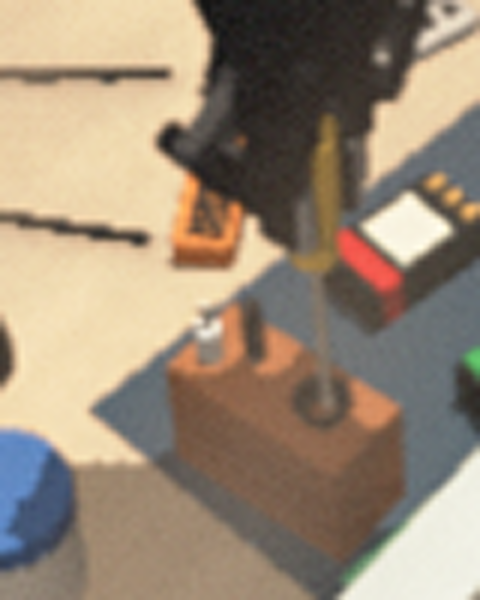

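>>> {"method": "play_rows", "body": {
  "commands": [
    [0, 0.001, 0.01, 0],
    [0, 0, 0.01, 0],
    [0, 0, 0.01, 0],
    [0, 0, 0, 0]
  ]
}}

```text
t: 12.7
eef_pos: [0.6996, 0.0787, 0.3315]
tool_rot: [-0.002, 0.222, 0.975, -0.001]
contact_force: [-0.2, -0.3, -1.1]
gripper_width: 0.247
```

>>> {"method": "play_rows", "body": {
  "commands": [
    [0, 0, 0.01, 0],
    [0, 0, 0.01, 0],
    [0, 0, 0.005, 0],
    [0, 0, 0, 0]
  ]
}}

```text
t: 13.1
eef_pos: [0.6999, 0.0786, 0.3074]
tool_rot: [-0.001, 0.222, 0.975, -0.0]
contact_force: [-0.2, 0.6, -0.3]
gripper_width: 0.245
```

```bash
python3 -c "
from h import *
state(); print(delta([.7,.0792,.306]))"
```

```text
t 13.1 p [0.6999 0.0786 0.3074] grasp [0.6995 0.0785 0.1524] yawY 64.32 z [-2.e-03 -3.e-04 -1.e+00] F [-0.19  0.58 -0.31] M [-0.02  0.03  0.01] w 20.9 q [-0.46  0.65  0.39  1.58 -0.28  0.97  1.14]
[0.0001 0.0006 0.0014]
```

Down 1 mm more and release, then rise.

>>> {"method": "play_rows", "body": {
  "commands": [
    [0, 0, 0.001, 0],
    [0, 0, 0, 0]
  ]
}}

```text
t: 13.3
eef_pos: [0.7004, 0.0785, 0.308]
tool_rot: [0.0, 0.222, 0.975, 0.0]
contact_force: [0.2, 0.6, -0.8]
gripper_width: 0.243
```

>>> {"method": "play_rows", "body": {
  "commands": [
    [0, 0, 0, 0],
    [0, 0, 0, 0],
    [0, 0, 0, 0],
    [0, 0, 0, 0],
    [0, 0, 0, 0]
  ],
  "claw": 0.0854
}}

```text
t: 13.8
eef_pos: [0.7003, 0.0785, 0.3078]
tool_rot: [0.0, 0.222, 0.975, 0.0]
contact_force: [1.1, 0.6, 0.6]
gripper_width: 0.998
```

>>> {"method": "play_rows", "body": {
  "commands": [
    [0, 0, -0.02, 0],
    [0, 0, -0.03, 0],
    [0, 0, -0.04, 0],
    [0, 0, -0.04, 0],
    [0, 0, -0.02, 0],
    [0, 0, 0, 0]
  ]
}}

```text
t: 14.4
eef_pos: [0.7009, 0.0781, 0.4621]
tool_rot: [0.003, 0.222, 0.975, 0.001]
contact_force: [1.2, -0.1, 0.2]
gripper_width: 0.999
```

```bash
python3 - <<'E'
from h import *
state()
s=snap('side','s11');a=cv2.resize(s['frame'][160:280,160:280],None,fx=5,fy=5,interpolation=cv2.INTER_CUBIC);cv2.imwrite('pics/s11z.png',a)
# tray from top t9
c=dict(np.load('pics/t9.npz'))
cv2.imwrite('pics/t9t.png',cv2.resize(c['frame'][185:235,285:345],None,fx=10,fy=10,interpolation=cv2.INTER_CUBIC))
P=cloud(c)
for uv in [(300,199),(303,202),(306,206),(312,208),(318,212),(314,214),(307,203),(298,205),(304,197)]: print(uv,world(c,*uv).round(4))
E
```

```text
t 14.4 p [0.7009 0.0781 0.4621] grasp [0.702  0.0783 0.3071] yawY 64.3 z [ 0.007   0.0013 -1.    ] F [ 1.22 -0.08  0.24] M [-0.03 -0.04  0.  ] w 85.3 q [-0.49  0.51  0.45  1.43 -0.23  1.24  1.1 ]
(300, 199) [ 0.5898 -0.1414 -0.0007]
(303, 202) [ 0.58   -0.1499  0.0095]
(306, 206) [ 0.5674 -0.1588  0.0141]
(312, 208) [ 0.5615 -0.1784  0.0077]
(318, 212) [ 0.5492 -0.1969  0.0105]
(314, 214) [ 0.5428 -0.1842  0.0117]
(307, 203) [ 0.5769 -0.1621  0.0122]
(298, 205) [ 0.5695 -0.1314  0.0403]
(304, 197) [ 0.5942 -0.1494  0.0425]
```

View pics/s11z.png

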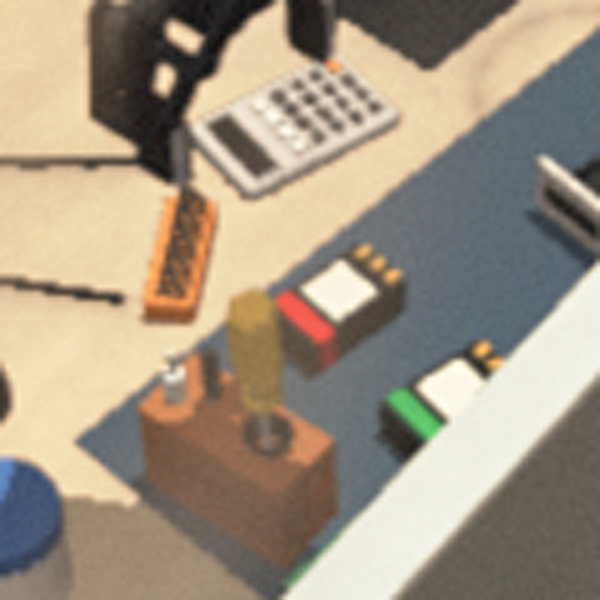

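View pics/t9t.png

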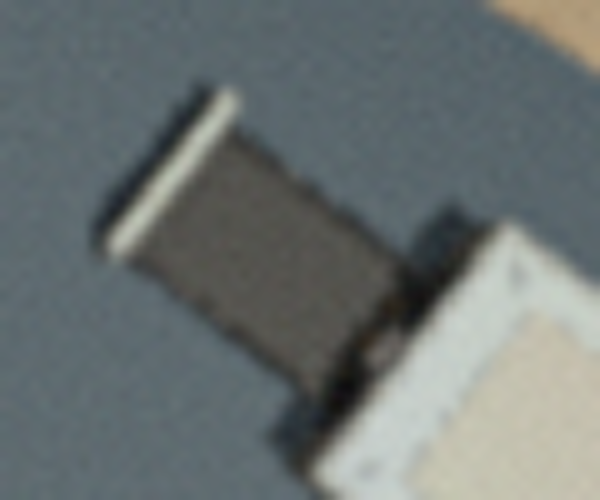

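```bash
python3 - <<'E'
from h import *
c=snap('top','t12')
f=c['frame']; cv2.imwrite('pics/t12t.png',cv2.resize(f[185:235,285:345],None,fx=10,fy=10,interpolation=cv2.INTER_CUBIC))
for C in [c]:
    g=C['frame'].astype(int); v,u=np.mgrid[0:384,0:512]
    m=(g.min(2)>130)&(u>290)&(u<312)&(v>190)&(v<214)&(u-300<(v-200)*-.0+11)
    n,l,st,_=cv2.connectedComponentsWithStats(m.astype(np.uint8)); i=1+np.argmax(st[1:,4]); m=l==i
    vv,uu=np.nonzero(m); w=g[m].min(1)-120.
    q=onplane(C,uu*1.,vv*1.,.0415)[:,:2]; mu=(q*w[:,None]).sum(0)/w.sum(); cov=np.cov((q).T,aweights=w); e=np.linalg.eigh(cov); a=np.degrees(np.arctan2(e[1][1,1],e[1][0,1]))
    print('panel',m.sum(),mu,a,np.sqrt(12*e[0]))
    # floor mask: dark grey
    m=(abs(g[...,0]-75)<22)&(abs(g[...,2]-78)<22)&(abs(g[...,0]-g[...,2])<14)&(u>296)&(u<326)&(v>196)&(v<225)
    print(g[205,307],g[200,295],g[192,320])
    n,l,st,_=cv2.connectedComponentsWithStats(m.astype(np.uint8)); i=1+np.argmax(st[1:,4]); m=l==i
    vv,uu=np.nonzero(m); q=onplane(C,uu*1.,vv*1.,.012)[:,:2]*1000; print('floor',m.sum(),cv2.minAreaRect(q.astype(np.float32)),q.mean(0))
    cv2.imwrite('pics/m12.png',cv2.resize((m*255).astype(np.uint8)[185:235,285:345],None,fx=8,fy=8,interpolation=0))
    P=cloud(C)
    print('floor z',P[m][:,2].mean())
    # charged pack
    q=P[175:202,240:270]; mm=(q[...,2]>.018)&(q[...,2]<.04); vv,uu=np.nonzero(mm); qq=onplane(C,uu+240.,vv+175.,.030)[:,:2]; cov=np.cov(qq.T); e=np.linalg.eigh(cov); print('pack',mm.sum(),qq.mean(0),np.degrees(np.arctan2(e[1][1,1],e[1][0,1])))
E
```

```text
panel 38 [ 0.5791107 -0.1433865] 142.7431880810948 [0.00531972 0.05779597]
[76 82 82] [108 105  91] [105  99  86]
floor 404 ((552.913818359375, -176.826416015625), (70.97298431396484, 57.791934967041016), 53.68977355957031) [ 553.37340349 -176.28216972]
floor z 0.017932970633721963
pack 290 [6.21255247e-01 3.35160098e-04] 51.012693409053774
```

View pics/m12.png

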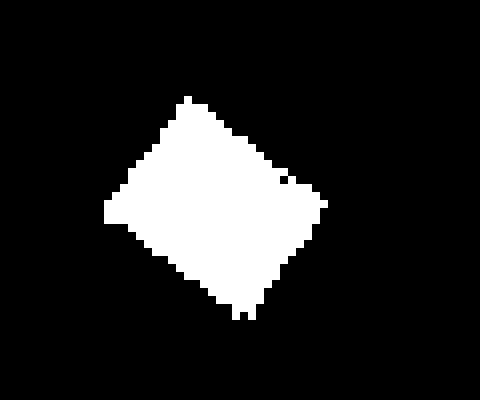

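View pics/t12t.png

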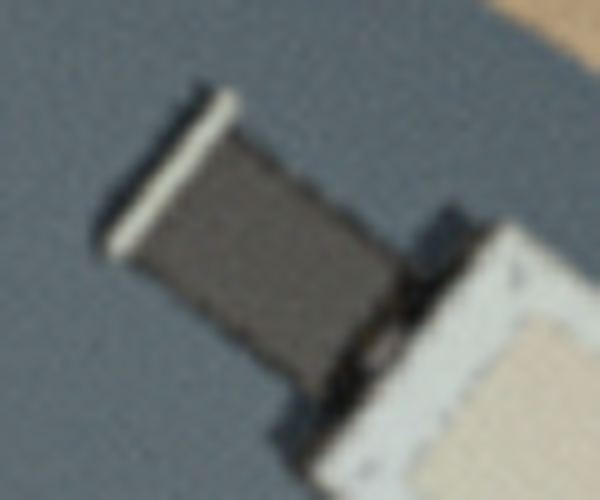

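>>> {"method": "play_rows", "body": {
  "commands": [
    [0, 0, 0, -8.5],
    [0, 0, 0, -8.5],
    [0, 0, 0, -8.5],
    [0, 0, 0, -8.5],
    [0, 0, 0, -8.5],
    [0, 0, 0, -8.5],
    [0, 0, 0, -8.5],
    [0, 0, 0, -8.5],
    [0, 0, 0, -8.5],
    [0, 0, 0, 0]
  ],
  "claw": 0.06
}}

```text
t: 15.5
eef_pos: [0.6999, 0.0785, 0.4555]
tool_rot: [-0.002, -0.43, 0.903, 0.001]
contact_force: [0.7, -0.1, 0.0]
gripper_width: 0.705
```

```bash
python3 -c "
from h import *
state(); print(delta([.6218,.0003,.30]))"
```

```text
t 15.5 p [0.6999 0.0785 0.4555] grasp [0.6994 0.0784 0.3005] yawY 140.89 z [-3.4e-03 -1.0e-04 -1.0e+00] F [ 0.74 -0.13  0.03] M [-0.03 -0.01  0.  ] w 60.2 q [-0.3   0.49  0.15  1.42 -0.08  1.23  2.32]
[0.1096 0.0109 0.1558]
```

>>> {"method": "play_rows", "body": {
  "commands": [
    [0.0274, 0.0027, 0, 0],
    [0.0274, 0.0027, 0, 0],
    [0.0274, 0.0027, 0, 0],
    [0.0274, 0.0027, 0, 0],
    [0, 0, 0.04, 0],
    [0, 0, 0.04, 0],
    [0, 0, 0.04, 0],
    [0, 0, 0.035, 0],
    [0, 0, 0, 0],
    [0, 0, 0, 0]
  ]
}}

```text
t: 16.5
eef_pos: [0.6225, 0.0004, 0.3024]
tool_rot: [-0.001, -0.428, 0.904, 0.0]
contact_force: [1.0, 0.7, 0.8]
gripper_width: 0.706
```

```bash
python3 -c "
from h import *
state(); print(delta([.6218,.0003,.184]))
s=snap('side','s13');a=cv2.resize(s['frame'][140:270,180:320],None,fx=4.5,fy=4.5,interpolation=cv2.INTER_CUBIC);cv2.imwrite('pics/s13z.png',a)"
```

```text
t 16.5 p [6.225e-01 4.000e-04 3.024e-01] grasp [6.223e-01 3.000e-04 1.474e-01] yawY 140.69 z [-1.8e-03 -3.0e-04 -1.0e+00] F [0.98 0.71 0.84] M [ 0.01 -0.01  0.03] w 60.3 q [-0.21  0.5   0.14  1.78 -0.09  0.86  2.43]
[0.0004 0.0004 0.1184]
```

View pics/s13z.png

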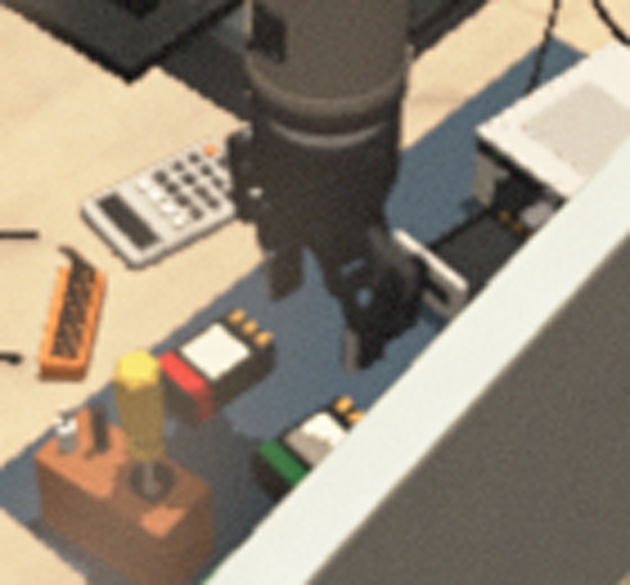

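>>> {"method": "play_rows", "body": {
  "commands": [
    [0, 0, 0.03, 0],
    [0, 0, 0.03, 0],
    [0, 0, 0.03, 0],
    [0, 0, 0.018, 0],
    [0, 0, 0.01, 0],
    [0, 0, 0, 0]
  ]
}}

```text
t: 17.15
eef_pos: [0.6231, 0.0004, 0.1852]
tool_rot: [0.0, -0.429, 0.903, -0.0]
contact_force: [0.6, 0.2, -0.1]
gripper_width: 0.703
```

>>> {"method": "play_rows", "body": {
  "commands": [
    [0, 0, 0, 0],
    [0, 0, 0, 0],
    [0, 0, 0, 0],
    [0, 0, 0, 0],
    [0, 0, 0, 0]
  ],
  "claw": 0.0,
  "force": 50
}}

```text
t: 17.65
eef_pos: [0.6237, 0.0003, 0.1867]
tool_rot: [0.002, -0.429, 0.903, -0.001]
contact_force: [-0.9, -0.3, 7.1]
gripper_width: 0.456
```

```bash
python3 -c "
from h import *
state()"
```

```text
t 17.65 p [6.237e-01 3.000e-04 1.867e-01] grasp [6.243e-01 4.000e-04 3.170e-02] yawY 140.8 z [ 3.6e-03  3.0e-04 -1.0e+00] F [-0.93 -0.32  7.13] M [0.06 0.2  0.06] w 38.9 q [-0.18  0.66  0.11  1.83 -0.12  0.65  2.45]
```

>>> {"method": "play_rows", "body": {
  "commands": [
    [0, 0, -0.01, 0],
    [0, 0, -0.02, 0],
    [0, 0, -0.03, 0],
    [0, 0, -0.03, 0],
    [0, 0, 0, 0],
    [0, 0, 0, 0]
  ]
}}

```text
t: 18.25
eef_pos: [0.6226, 0.0004, 0.2757]
tool_rot: [0.001, -0.429, 0.903, -0.0]
contact_force: [-0.5, 0.6, -2.6]
gripper_width: 0.454
```

```bash
python3 -c "
from h import *
state()
s=snap('side','s14');a=cv2.resize(s['frame'][140:270,180:320],None,fx=4.5,fy=4.5,interpolation=cv2.INTER_CUBIC);cv2.imwrite('pics/s14z.png',a)"
```

```text
t 18.25 p [6.226e-01 4.000e-04 2.757e-01] grasp [6.228e-01 5.000e-04 1.207e-01] yawY 140.82 z [ 1.6e-03  3.0e-04 -1.0e+00] F [-0.5   0.62 -2.63] M [ 0.03  0.04 -0.  ] w 38.8 q [-0.2   0.54  0.14  1.8  -0.1   0.81  2.44]
```

View pics/s14z.png

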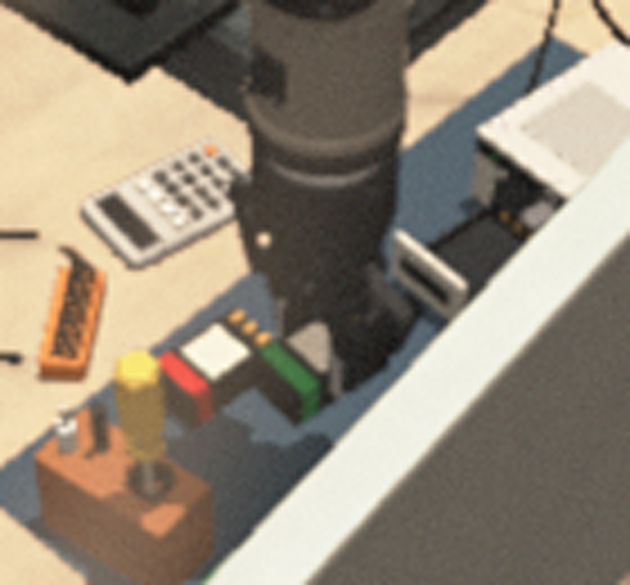

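>>> {"method": "play_rows", "body": {
  "commands": [
    [0, 0, 0, -1.6],
    [0, 0, 0, 0]
  ]
}}

```text
t: 18.5
eef_pos: [0.6221, 0.0004, 0.2734]
tool_rot: [-0.001, -0.442, 0.897, 0.0]
contact_force: [0.1, 0.4, -2.0]
gripper_width: 0.448
```

```bash
python3 -c "
from h import *
state(); print(delta([.5554,-.1768,.2757]))"
```

```text
t 18.5 p [6.221e-01 4.000e-04 2.734e-01] grasp [6.217e-01 4.000e-04 1.184e-01] yawY 142.5 z [-2.4e-03 -2.0e-04 -1.0e+00] F [ 0.12  0.38 -2.05] M [-0.   -0.   -0.01] w 38.2 q [-0.2   0.54  0.13  1.8  -0.09  0.81  2.46]
[ 0.1812 -0.055  -0.0021]
```

>>> {"method": "play_rows", "body": {
  "commands": [
    [0.0362, -0.011, 0, 0],
    [0.0362, -0.011, 0, 0],
    [0.0362, -0.011, 0, 0],
    [0.0362, -0.011, 0, 0],
    [0.0362, -0.011, 0, 0],
    [0, 0, 0, 0],
    [0, 0, 0.015, 0],
    [0, 0, 0.015, 0],
    [0, 0, 0.01, 0],
    [0, 0, 0, 0]
  ]
}}

```text
t: 19.5
eef_pos: [0.5553, -0.175, 0.232]
tool_rot: [-0.002, -0.443, 0.897, 0.002]
contact_force: [0.3, 0.3, -1.8]
gripper_width: 0.457
```

```bash
python3 -c "
from h import *
state(); print(delta([.5554,-.1768,.1975]))
s=snap('side','s15');a=cv2.resize(s['frame'][120:230,230:360],None,fx=5,fy=5,interpolation=cv2.INTER_CUBIC);cv2.imwrite('pics/s15z.png',a)
s=snap('top','t15');a=cv2.resize(s['frame'][180:280,280:400],None,fx=5,fy=5,interpolation=cv2.INTER_CUBIC);cv2.imwrite('pics/t15z.png',a)"
```

```text
t 19.5 p [ 0.5553 -0.175   0.232 ] grasp [ 0.5545 -0.1748  0.077 ] yawY 142.55 z [-0.0046  0.0014 -1.    ] F [ 0.29  0.32 -1.78] M [ 0.04  0.06 -0.02] w 39.0 q [ 0.1   0.55  0.13  1.92 -0.11  0.69  2.78]
[ 0.0013 -0.0014  0.0344]
```

View pics/s15z.png

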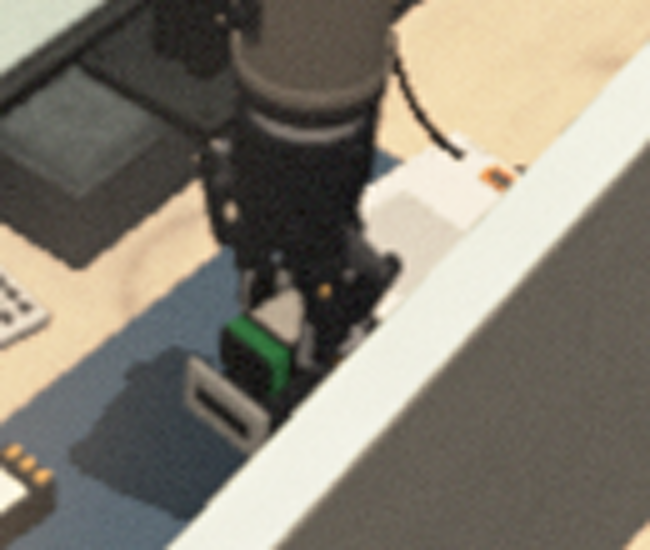

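View pics/t15z.png

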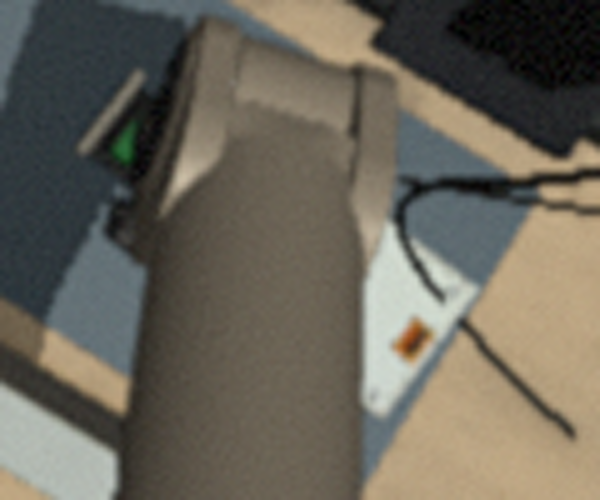

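```bash
python3 -c "
from h import *
s=dict(np.load('pics/s15.npz'))
a=np.radians(-127.3); ex=np.array([np.cos(a),np.sin(a)]);ey=np.array([-ex[1],ex[0]])
def pt(c,x,y,z): return [*(np.array(c)+ex*x+ey*y),z]
pc=(.5533,-.1755); pn=(.5791,-.1434)
Q=proj(s,[pt(pc,-.035,.02,.076),pt(pc,-.035,-.02,.076),pt(pc,-.035,-.02,.048),pt(pn,-.003,.031,.0415),pt(pn,-.003,-.031,.0415)])
print(((Q-[230,120])*5).round(0))
"
```

```text
[[214. 327.]
 [264. 367.]
 [261. 401.]
 [185. 365.]
 [261. 427.]]
```

```bash
python3 -c "
from h import *
s=dict(np.load('pics/s15.npz'))
a=cv2.resize(s['frame'][170:215,260:310],None,fx=13,fy=13,interpolation=cv2.INTER_CUBIC);a=cv2.convertScaleAbs(a,alpha=1.6)
ax=np.radians(-127.3); ex=np.array([np.cos(ax),np.sin(ax)]);ey=np.array([-ex[1],ex[0]])
def pt(c,x,y,z): return [*(np.array(c)+ex*x+ey*y),z]
pc=(.5533,-.1755); pn=(.5791,-.1434)
def dr(P,col):
    Q=proj(s,P)+[1.2,-1.4]; Q=((Q+.5-[260,170])*13).astype(int); cv2.polylines(a,[Q],True,col,1)
for z0,z1,x in[(.048,.076,-.035)]:
    dr([pt(pc,x,.02,z1),pt(pc,x,-.02,z1),pt(pc,x,-.02,z0),pt(pc,x,.02,z0)],(0,255,255))
    dr([pt(pc,x,.02,z1),pt(pc,x,-.02,z1),pt(pc,x+.07,-.02,z1),pt(pc,x+.07,.02,z1)],(255,255,0))
dr([pt(pn,-.003,.031,.0415),pt(pn,-.003,-.031,.0415),pt(pn,-.003,-.031,.0035),pt(pn,-.003,.031,.0035)],(0,0,255))
cv2.imwrite('pics/s15o.png',a)"
```

```text
(no output)
```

View pics/s15o.png

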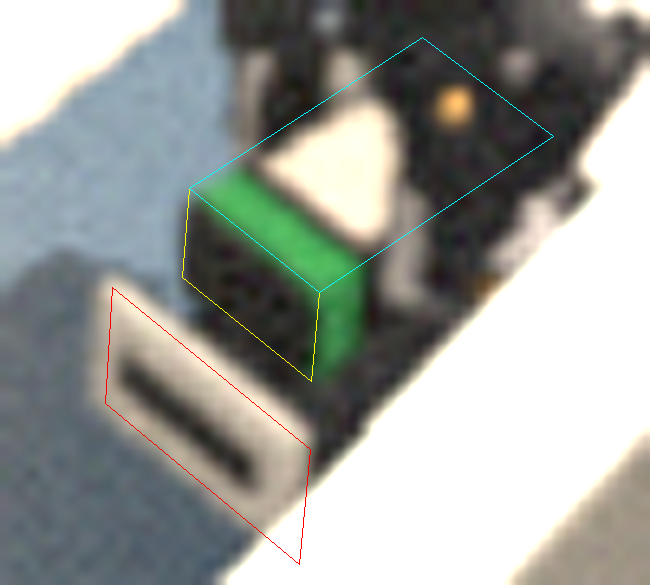

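>>> {"method": "play_rows", "body": {
  "commands": [
    [0.001, -0.001, 0.01, 0],
    [0, 0, 0.01, 0],
    [0, 0, 0.008, 0],
    [0, 0, 0, 0]
  ]
}}

```text
t: 20.0
eef_pos: [0.5553, -0.1778, 0.2052]
tool_rot: [-0.001, -0.442, 0.897, 0.001]
contact_force: [0.0, 0.0, -0.9]
gripper_width: 0.454
```

>>> {"method": "play_rows", "body": {
  "commands": [
    [0, 0, 0.003, 0],
    [0, 0, 0.003, 0],
    [0, 0, 0, 0]
  ]
}}

```text
t: 20.3
eef_pos: [0.5559, -0.178, 0.2005]
tool_rot: [-0.0, -0.442, 0.897, 0.0]
contact_force: [-0.8, -0.4, -1.8]
gripper_width: 0.457
```

```bash
python3 -c "
from h import *
state(); print(delta([.5554,-.1768,.1975]))
s=snap('side','s16');a=cv2.resize(s['frame'][160:225,250:320],None,fx=9,fy=9,interpolation=cv2.INTER_CUBIC);cv2.imwrite('pics/s16z.png',cv2.convertScaleAbs(a,alpha=1.6))"
```

```text
t 20.3 p [ 0.5559 -0.178   0.2005] grasp [ 0.5559 -0.178   0.0455] yawY 142.42 z [-3.e-04  1.e-04 -1.e+00] F [-0.84 -0.38 -1.78] M [0.01 0.07 0.03] w 39.0 q [ 0.11  0.6   0.12  1.93 -0.12  0.62  2.79]
[-0.0006  0.0011  0.003 ]
```

View pics/s16z.png

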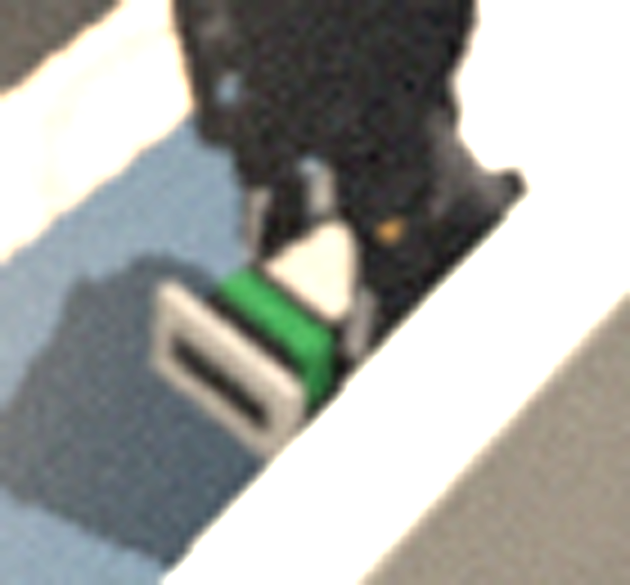

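>>> {"method": "play_rows", "body": {
  "commands": [
    [0, 0.001, 0.002, 0],
    [0, 0, 0.0015, 0],
    [0, 0, 0, 0]
  ]
}}

```text
t: 20.65
eef_pos: [0.5552, -0.1773, 0.1973]
tool_rot: [0.0, -0.442, 0.897, 0.0]
contact_force: [-1.3, 0.0, -1.3]
gripper_width: 0.452
```

```bash
python3 -c "
from h import *
state()"
```

```text
t 20.65 p [ 0.5552 -0.1773  0.1973] grasp [ 0.5552 -0.1773  0.0423] yawY 142.42 z [ 0.e+00  1.e-04 -1.e+00] F [-1.25  0.01 -1.33] M [0.04 0.04 0.04] w 38.6 q [ 0.11  0.6   0.12  1.93 -0.12  0.62  2.79]
```

>>> {"method": "play_rows", "body": {
  "commands": [
    [0, 0, 0.0015, 0],
    [0, 0, 0, 0]
  ]
}}

```text
t: 20.85
eef_pos: [0.5553, -0.1774, 0.1971]
tool_rot: [0.0, -0.442, 0.897, 0.0]
contact_force: [-5.3, 2.9, 13.5]
gripper_width: 0.456
```

```bash
python3 -c "
from h import *
state()"
```

```text
t 20.85 p [ 0.5553 -0.1774  0.1971] grasp [ 0.5553 -0.1773  0.0421] yawY 142.41 z [ 2.e-04  4.e-04 -1.e+00] F [-5.28  2.88 13.5 ] M [ 0.4   0.99 -0.05] w 39.0 q [ 0.11  0.6   0.12  1.93 -0.12  0.62  2.79]
```

>>> {"method": "play_rows", "body": {
  "commands": [
    [0, 0, -0.001, 0],
    [0, 0, 0, 0]
  ]
}}

```text
t: 21.05
eef_pos: [0.5553, -0.1775, 0.1972]
tool_rot: [0.0, -0.442, 0.897, -0.0]
contact_force: [-2.3, 0.5, 6.6]
gripper_width: 0.452
```

>>> {"method": "play_rows", "body": {
  "commands": [
    [0, 0, 0, 0],
    [0, 0, 0, 0],
    [0, 0, 0, 0],
    [0, 0, 0, 0]
  ],
  "claw": 0.06
}}

```text
t: 21.45
eef_pos: [0.5552, -0.1774, 0.1965]
tool_rot: [-0.0, -0.442, 0.897, 0.0]
contact_force: [-0.4, -0.0, 0.4]
gripper_width: 0.704
```

>>> {"method": "play_rows", "body": {
  "commands": [
    [0, 0, -0.01, 0],
    [0, 0, -0.03, 0],
    [0, 0, -0.04, 0],
    [0, 0, -0.02, 0],
    [-0.03, 0, 0, 0],
    [-0.04, 0, 0, 0],
    [-0.04, 0, 0, 0],
    [-0.04, 0, 0, 0],
    [-0.04, 0, 0, 0],
    [0, 0, 0, 0]
  ]
}}

```text
t: 22.45
eef_pos: [0.6737, -0.0194, 0.2973]
tool_rot: [0.002, -0.446, 0.895, 0.001]
contact_force: [-0.5, 1.0, -0.5]
gripper_width: 0.701
```

```bash
python3 -c "
from h import *
state()
s=snap('side','s17');a=cv2.resize(s['frame'][160:225,250:320],None,fx=8,fy=8,interpolation=cv2.INTER_CUBIC);cv2.imwrite('pics/s17z.png',a)
s=snap('top','t17');a=cv2.resize(s['frame'][180:280,280:380],None,fx=6,fy=6,interpolation=cv2.INTER_CUBIC);cv2.imwrite('pics/t17z.png',a)
P=cloud(s)
for uv in [(303,201),(305,203),(308,206),(311,208),(314,210)]: print(uv,world(s,*uv).round(4))
"
```

```text
t 22.45 p [ 0.6737 -0.0194  0.2973] grasp [ 0.6741 -0.0188  0.1423] yawY 142.91 z [ 0.0029  0.0042 -1.    ] F [-0.55  0.96 -0.49] M [ 0.03 -0.    0.05] w 59.9 q [-0.15  0.58  0.13  1.66 -0.1   0.91  2.51]
(303, 201) [ 0.5817 -0.1458  0.0482]
(305, 203) [ 0.5759 -0.1527  0.0408]
(308, 206) [ 0.5668 -0.1618  0.0421]
(311, 208) [ 0.5608 -0.1713  0.0392]
(314, 210) [ 0.5549 -0.1809  0.0361]
```

View pics/s17z.png

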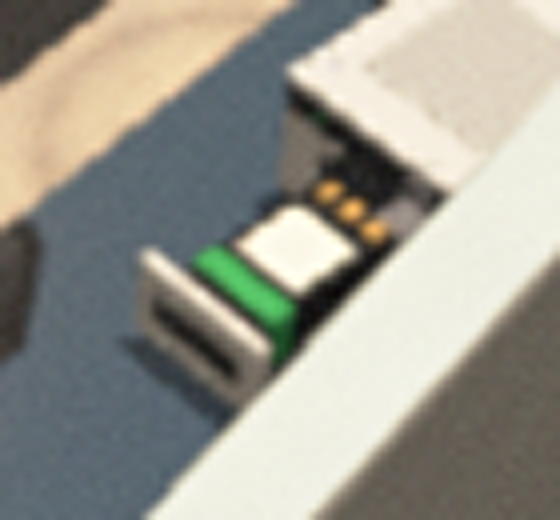

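View pics/t17z.png

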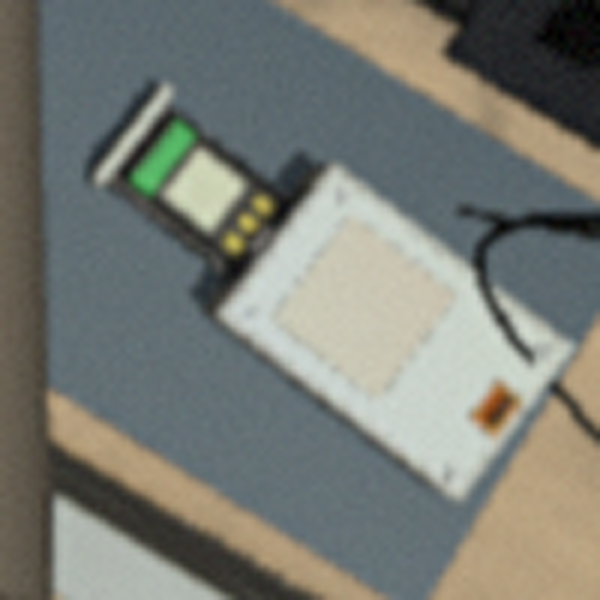

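```bash
python3 - <<'E'
from h import *
cs=[dict(np.load('pics/t17.npz')),snap('top','t18')]
a=np.radians(-127.26); ex=np.array([np.cos(a),np.sin(a)]);ey=np.array([-ex[1],ex[0]])
fc=np.array([.5537,-.1768])
for c in cs:
    P=cloud(c); d=P[...,:2]-fc; X=d@ex*1000; Y=d@ey*1000; Z=P[...,2]*1000
    m=(abs(X)<55)&(abs(Y)<32)&(Z<60)&(Z>0)
    k=m&(abs(X)<30)&(abs(Y)<15); A=np.c_[X[k],Y[k],np.ones(k.sum())]; print(k.sum(),np.linalg.lstsq(A,Z[k],rcond=None)[0],Z[k].mean(),np.abs(Z[k]-Z[k].mean()).max())
    k=m&(Z>34)&(X>-39)&(abs(Y)<23); print('ext X',np.percentile(X[k],[1,50,99]),'Y',np.percentile(Y[k],[1,50,99]))
    k=m&(abs(X)<30)&(abs(Y)>20)&(abs(Y)<30)
    for lo,hi in((-30,-26),(-26,-23),(-23,-20),(20,23),(23,26),(26,30)):
        kk=m&(abs(X)<30)&(Y>lo)&(Y<hi); print((lo,hi),Z[kk].mean().round(1),end=' ')
    print()
t=dict(np.load('pics/t12.npz'));P=cloud(t);d=P[...,:2]-fc; X=d@ex*1000; Y=d@ey*1000; Z=P[...,2]*1000
k=(abs(X)<30)&(abs(Y)<15); print('floor z empty',np.median(Z[k]),Z[k].mean(),k.sum())
k=(abs(X+42)<2)&(abs(Y)<25); print('panel top',np.percentile(Z[k],[10,50,90]))
E
```

```text
195 [ 1.27530953e-02 -1.86284621e-03  4.00336787e+01] 40.029253084723564 7.299736562436237
ext X [-33.37399657   1.61823124  43.17361118] Y [-19.66033193  -0.22108992  19.61420717]
(-30, -26) 10.3 (-26, -23) 17.3 (-23, -20) 15.6 (20, 23) 13.5 (23, 26) 18.8 (26, 30) 3.1 
189 [1.55256175e-02 3.95968237e-02 3.96992412e+01] 39.68605942379226 8.425372930648084
ext X [-33.94960887   1.29875684  42.98734528] Y [-19.65649313  -0.08288612  19.50168602]
(-30, -26) 10.3 (-26, -23) 16.1 (-23, -20) 15.6 (20, 23) 25.0 (23, 26) 18.0 (26, 30) 1.7 
floor z empty 11.39757505737414 11.268783231772906 182
panel top [44.1589389  46.59621253 48.35327125]
```

```bash
python3 -c "
from h import *
state(); print(delta([.6027,-.1123,.2973]))"
```

```text
t 22.6 p [ 0.6708 -0.0273  0.2969] grasp [ 0.6708 -0.0274  0.1419] yawY 142.41 z [-3.e-04 -8.e-04 -1.e+00] F [ 0.39 -0.67 -0.55] M [-0.04  0.02  0.01] w 60.1 q [-0.15  0.58  0.14  1.66 -0.09  0.91  2.51]
[ 0.1089  0.0021 -0.0003]
```

>>> {"method": "play_rows", "body": {
  "commands": [
    [0.036, 0.001, 0, 0],
    [0.036, 0.001, 0, 0],
    [0.036, 0, 0, 0],
    [0, 0, 0, 0],
    [0, 0, 0.04, 0],
    [0, 0, 0.04, 0],
    [0, 0, 0.02, 0],
    [0, 0, 0.007, 0],
    [0, 0, 0, 0],
    [0, 0, 0, 0]
  ],
  "claw": 0.0
}}

```text
t: 23.6
eef_pos: [0.6041, -0.1118, 0.191]
tool_rot: [0.001, -0.441, 0.897, -0.001]
contact_force: [0.5, -0.6, 0.9]
gripper_width: -0.002
```

```bash
python3 -c "
from h import *
state(); print(delta([.6027,-.1123,.19]))
s=snap('side','s19');a=cv2.resize(s['frame'][140:240,220:340],None,fx=6,fy=6,interpolation=cv2.INTER_CUBIC);cv2.imwrite('pics/s19z.png',cv2.convertScaleAbs(a,alpha=1.4))"
```

```text
t 23.6 p [ 0.6041 -0.1118  0.191 ] grasp [ 0.6044 -0.1118  0.036 ] yawY 142.37 z [ 1.9e-03 -4.0e-04 -1.0e+00] F [ 0.46 -0.6   0.88] M [ 0.01  0.03 -0.01] w -0.2 q [-0.    0.65  0.12  1.85 -0.12  0.64  2.67]
[0.0013 0.0008 0.001 ]
```

View pics/s19z.png

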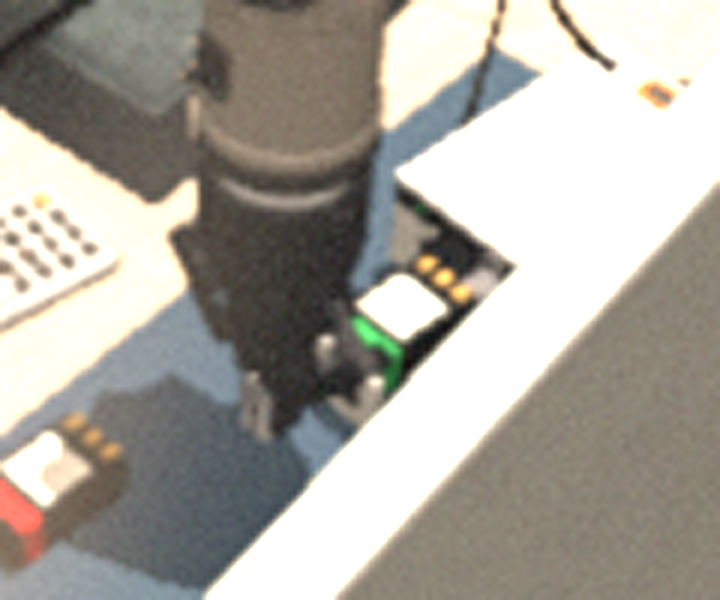

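>>> {"method": "play_rows", "body": {
  "commands": [
    [0.012, 0, 0, 0],
    [0.008, 0, 0, 0],
    [0.006, 0, 0, 0],
    [0.006, 0, 0, 0],
    [0.006, 0, 0, 0],
    [0.006, 0, 0, 0],
    [0.006, 0, 0, 0],
    [0.006, 0, 0, 0],
    [0.006, 0, 0, 0],
    [0.006, 0, 0, 0],
    [0.006, 0, 0, 0],
    [0, 0, 0, 0]
  ]
}}

```text
t: 24.85
eef_pos: [0.5577, -0.171, 0.1896]
tool_rot: [-0.001, -0.441, 0.898, 0.0]
contact_force: [2.4, 1.4, 0.4]
gripper_width: 0.001
```

```bash
python3 -c "
from h import *
state(); u=np.array([.4825,-.2705]); a=np.radians(-127.26); ex=np.array([np.cos(a),np.sin(a)]);ey=np.array([-ex[1],ex[0]]); d=tool()[1][:2]-u; print('unit xy',d@ex,d@ey)
s=snap('side','s20');a=cv2.resize(s['frame'][120:220,230:350],None,fx=6,fy=6,interpolation=cv2.INTER_CUBIC);cv2.imwrite('pics/s20z.png',cv2.convertScaleAbs(a,alpha=1.4))"
```

```text
t 24.85 p [ 0.5577 -0.171   0.1896] grasp [ 0.5575 -0.171   0.0346] yawY 142.33 z [-1.1e-03 -5.0e-04 -1.0e+00] F [2.38 1.42 0.42] M [ 0.23 -0.5   0.04] w 0.1 q [ 0.11  0.61  0.11  1.93 -0.11  0.6   2.77]
unit xy -0.12471359738979232 -0.0004446633534654074
```

View pics/s20z.png

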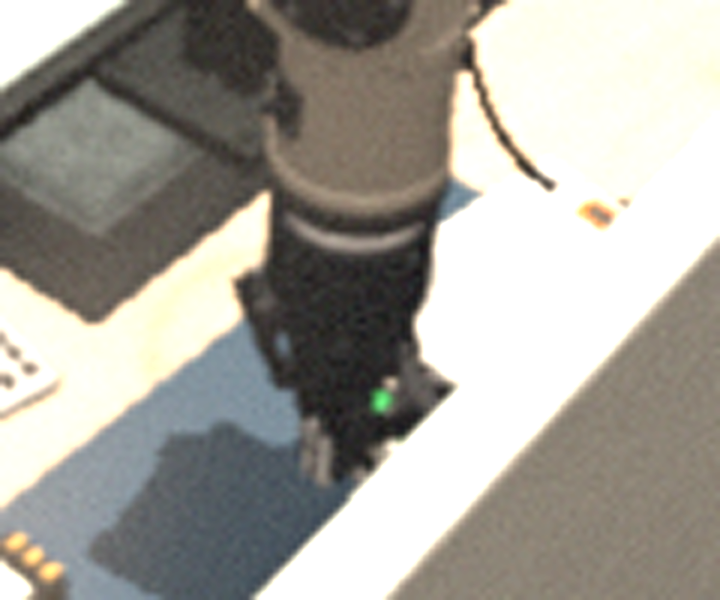

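>>> {"method": "play_rows", "body": {
  "commands": [
    [0.005, 0, 0, 0],
    [0.005, 0, 0, 0],
    [0.005, 0, 0, 0],
    [0.004, 0, 0, 0],
    [0.003, 0, 0, 0],
    [0.003, 0, 0, 0],
    [0, 0, 0, 0]
  ]
}}

```text
t: 25.6
eef_pos: [0.544, -0.1881, 0.1896]
tool_rot: [0.001, -0.442, 0.897, 0.001]
contact_force: [6.8, 5.8, -2.6]
gripper_width: 0.0
```

```bash
cat >>h.py <<'E'
def uxy():
    u=np.array([.4825,-.2705]); a=np.radians(-127.26); ex=np.array([np.cos(a),np.sin(a)]);ey=np.array([-ex[1],ex[0]]); o=sensors.get_obs(); d=tool(o)[1][:2]-u; print('unit xy',d@ex,d@ey,'push F',-np.array(o['contact_force'])[:2]@ex)
E
python3 -c "
from h import *
state();uxy()"
```

```text
t 25.6 p [ 0.544  -0.1881  0.1896] grasp [ 0.5443 -0.1878  0.0346] yawY 142.51 z [ 0.0016  0.002  -1.    ] F [ 6.81  5.75 -2.57] M [ 1.31 -1.49  0.03] w 0.0 q [ 0.15  0.6   0.1   1.95 -0.11  0.59  2.81]
unit xy -0.10280295489301798 -0.000911419396287806 push F 8.700402160265348
```

>>> {"method": "play_rows", "body": {
  "commands": [
    [0.003, 0, 0, 0],
    [0.003, 0, 0, 0],
    [0.002, 0, 0, 0],
    [0.002, 0, 0, 0],
    [0, 0, 0, 0]
  ]
}}

```text
t: 26.1
eef_pos: [0.5368, -0.1978, 0.1895]
tool_rot: [-0.0, -0.442, 0.897, 0.0]
contact_force: [4.4, 2.7, -1.7]
gripper_width: 0.002
```

```bash
python3 -c "
from h import *
state();uxy()"
```

```text
t 26.1 p [ 0.5368 -0.1978  0.1895] grasp [ 0.5367 -0.1978  0.0345] yawY 142.4 z [-5.e-04  1.e-04 -1.e+00] F [ 4.37  2.66 -1.72] M [ 0.36 -0.76  0.01] w 0.1 q [ 0.16  0.6   0.1   1.96 -0.11  0.59  2.82]
unit xy -0.09070755970636461 -0.0007990744175597385 push F 4.7655058228509395
```

>>> {"method": "play_rows", "body": {
  "commands": [
    [0.001, 0, 0, 0],
    [0.001, 0, 0, 0],
    [0, 0, 0, 0]
  ]
}}

```text
t: 26.4
eef_pos: [0.5359, -0.199, 0.1895]
tool_rot: [-0.0, -0.442, 0.897, 0.0]
contact_force: [3.7, 2.8, -1.9]
gripper_width: 0.001
```

```bash
python3 -c "
from h import *
state();uxy()"
```

```text
t 26.4 p [ 0.5359 -0.199   0.1895] grasp [ 0.5358 -0.199   0.0345] yawY 142.43 z [-2.e-04  3.e-04 -1.e+00] F [ 3.66  2.76 -1.87] M [ 0.57 -0.91  0.02] w 0.1 q [ 0.17  0.6   0.1   1.96 -0.11  0.59  2.83]
unit xy -0.08916785746102347 -0.0007964649835580151 push F 4.40924965943204
```

Force has dropped to the plain spring level after the ramp; push until the hard stop to be sure.

>>> {"method": "play_rows", "body": {
  "commands": [
    [0.001, 0, 0, 0],
    [0.001, 0, 0, 0],
    [0, 0, 0, 0]
  ]
}}

```text
t: 26.7
eef_pos: [0.5356, -0.1993, 0.1896]
tool_rot: [0.001, -0.443, 0.897, 0.0]
contact_force: [8.2, 5.7, -4.2]
gripper_width: 0.001
```

```bash
python3 -c "
from h import *
state();uxy()"
```

```text
t 26.7 p [ 0.5356 -0.1993  0.1896] grasp [ 0.5358 -0.199   0.0346] yawY 142.54 z [ 0.0013  0.0015 -1.    ] F [ 8.2   5.73 -4.24] M [ 1.14 -1.31  0.28] w 0.1 q [ 0.17  0.6   0.1   1.96 -0.11  0.59  2.83]
unit xy -0.08883887337105284 -0.0008934969557086522 push F 9.525183030880433
```

>>> {"method": "play_rows", "body": {
  "commands": [
    [0.001, 0, 0, 0],
    [0, 0, 0, 0],
    [-0.004, 0, 0, 0],
    [-0.006, 0, 0, 0],
    [-0.015, 0, 0, 0],
    [-0.03, 0, 0, 0],
    [-0.04, 0, 0, 0],
    [0, 0, -0.04, 0],
    [0, 0, -0.05, 0],
    [0, 0, -0.04, 0],
    [-0.04, 0, 0, 0],
    [-0.04, 0, 0, 0],
    [-0.04, 0, 0, 0],
    [0, 0, 0, 0],
    [0, 0, 0, 0]
  ]
}}

```text
t: 28.2
eef_pos: [0.6652, -0.0296, 0.319]
tool_rot: [-0.001, -0.443, 0.897, 0.0]
contact_force: [-1.0, -0.1, 0.2]
gripper_width: -0.0
```

```bash
python3 -c "
from h import *
state()
s=snap('side','s21');a=cv2.resize(s['frame'][130:280,150:350],None,fx=4,fy=4,interpolation=cv2.INTER_CUBIC);cv2.imwrite('pics/s21z.png',a)
s=snap('top','t21');a=cv2.resize(s['frame'][120:290,190:400],None,fx=3.5,fy=3.5,interpolation=cv2.INTER_CUBIC);cv2.imwrite('pics/t21z.png',a)
"
```

```text
t 28.2 p [ 0.6652 -0.0296  0.319 ] grasp [ 0.6649 -0.0297  0.164 ] yawY 142.54 z [-1.9e-03 -3.0e-04 -1.0e+00] F [-0.98 -0.09  0.16] M [-0.05  0.01 -0.01] w -0.0 q [-0.14  0.55  0.13  1.66 -0.09  0.94  2.51]
```

View pics/s21z.png

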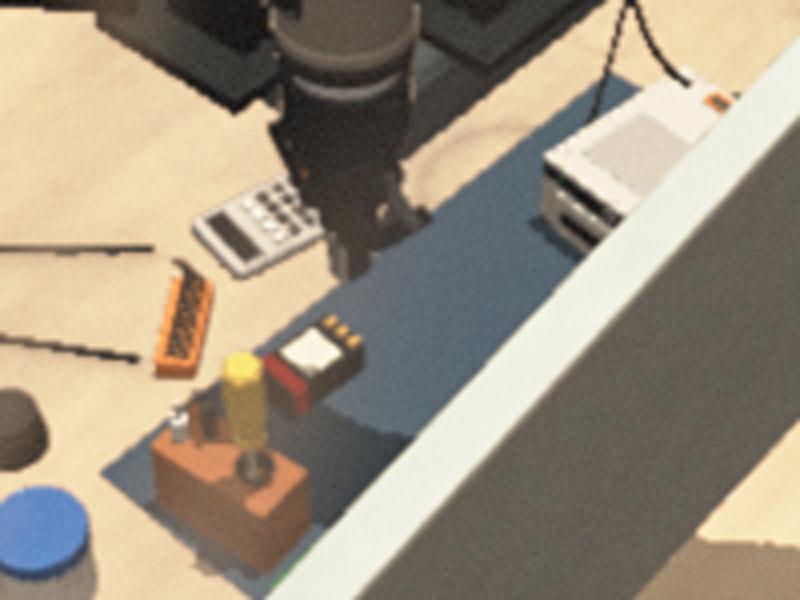

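View pics/t21z.png

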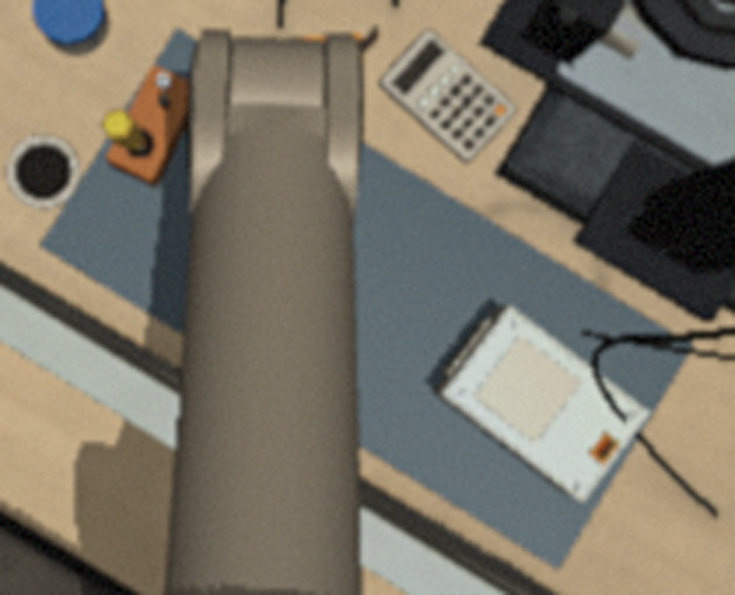

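```bash
python3 -c "
from h import *
for n in('top0','t21'):
    c=dict(np.load(f'pics/{n}.npz'));P=cloud(c);k=np.zeros((384,512),bool);k[140:175,210:242]=1;k&=(P[...,2]>.165)&(P[...,2]<.22);print(n,k.sum(),P[k].mean(0).round(4),np.percentile(P[k][:,2],[50,95]).round(4))
    for uv in [(322,208),(316,222),(319,215)]: print(world(c,*uv).round(3))
bot.hand_in(); print(sensors.get_obs()['t'])"
```

```text
top0 67 [0.6998 0.0803 0.1821] [0.1829 0.188 ]
[ 0.562 -0.211  0.002]
[ 0.518 -0.193 -0.003]
[ 0.54  -0.201  0.001]
t21 68 [0.6994 0.0865 0.1826] [0.1838 0.187 ]
[ 0.562 -0.211  0.002]
[ 0.518 -0.192 -0.001]
[ 0.54  -0.201  0.003]
the job is handed in; nothing more can be done
the job is handed in; nothing more can be done
```

The charged pack is in the unit and the tray is shut. I handed the job in shortly after 28.2 s on the robot's clock, against the 64 s limit.

- **Screwdriver:** I took it from the block, pushed it through the slot and pressed the catch at about 5 N; the tray sprang out. I then put the screwdriver back. Its handle top is at the same height as at the start (about 183 mm), so it looks fully seated. It leans about 6 mm at the top, which I put down to the play in the hole.
- **Pack:** It lay flat in the tray with its contacts towards the unit. Its top measured about 40 mm high and level, as expected, and it was centred side to side. The arm felt a brief 13.5 N contact while lowering it, so I backed off 1 mm before letting go. I did not establish what it touched.
- **Tray:** I pushed it shut. The force rose to about 9 N on the ramp, fell to about 4.5 N, then rose to about 9.5 N near the stop. It was still shut in both camera views over a second after the gripper left it, and its front matched the starting picture.
- **Other items:** The spent pack, calculator and hex key holder look unmoved in the side picture. The arm hid part of that area in the last top view, and I did not measure their positions again.

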